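Set a glass panel to the scribed line of a drawdown board and clamp it

ROBOT

A 6-joint arm with a two-finger parallel gripper is mounted at the origin on the work surface. World frame = base frame: x ahead of the robot, y to its left, z up, the work surface at z = 0. Lengths are in m, angles in rad, forces in N, time in s.
With the tool pointing down it reaches from about 0.275 to 0.875 m from the base axis. Payload 12.5 kg.
Tool frame: the origin (TCP) lies at the very end of the fingers, on their centre line; the grasp point (between the pads) lies 19 mm behind it; z points along the fingers, y is the line along which they close (so a half turn about z gives the same grasp; the last joint's range is limited). The gripper opens to 85 mm and grips with 20 to 120 N. Pads are 22 mm wide; open, the fingers measure 114 mm over their backs; the gripper's body (76 mm by 85 mm) begins 54 mm behind the grasp point. The pads swing forward as they close: fully open they stand 13 mm farther back than shut.
Start: joints at [-1.195, 0.351, 1.652, -0, 1.139, -0.085], TCP at [0.245, -0.493, 0.231] pointing down, gripper open.
Joint ranges: [-2.75, 2.75], [-0.79, 2.1], [0.01, 2.65], [-1.57, 4.71], [0.07, 3.14], [-2.87, 2.87]. Speed limits (rad/s): [2.22, 2.22, 2.79, 3.14, 3.14, 3.14].

INTERFACE

Orientations are given as a unit quaternion [w, x, y, z].
In Python, from cell import get_obs, capture, sign_off gives the robot as it stands. The module is installed in compiled form; this text tells all that it offers.
- The arm moves only by the tool servo_tool, never from a script. Its argument "moves" is text: rows parted by semicolons, each of 7 numbers parted by spaces: the shift along the tool's x, y, z as a fraction of full scale, then the turn, a rotation vector about the tool's x, y, z as a fraction of full scale, then the opening, from -1 (shut) to 1 (fully open). A call has 1 to 5 rows; each row shifts and turns the commanded pose from where the row before left it, along the tool's axes as they then stand; what a row does not reach is not made up. Full scale, the value 1, is 120 mm for a shift and 5 degrees for a turn. A row lasts 1/10 s, in which the tool goes at most 50 mm and 8.59 degrees, less where a joint would pass 70% of its speed; a pose out of reach is approached as far as the arm can. A call with a number of a shift or a turn outside -1 to 1 is refused whole. A call with a gripper value outside its range is refused whole. The fingers move at their own pace and stop on an object; the grip force is fixed at half the most. Time passes only in rows, so rows that do not move let the fingers close. It gives the time, the measured TCP pose, the force, the opening and the grip force at its end, in the units of the state.
- get_obs(): the state, without advancing time (a new reading comes with each control period).
- capture(name): name is "scene" or "top" or "wrist"; returns a dict with "image" (480x640x3 uint8, red, green, blue), "range_z" (480x640 float32, m along the optical axis (not along the pixel's ray), 0 where there is no reading), "fx", "fy", "cx", "cy" (pixels), "T" (4x4, takes a point from camera to world coordinates); the wrist camera has in their place "tool_from_camera" (4x4, takes a point from camera to tool coordinates, whose origin is the TCP and whose axes are the flange's). Camera axes: x right, y up, looking along -z (the intrinsics and any distortion apply to the point x, -y, -z); pixel columns grow to the right and rows downward; lengths in m; the calibration is good to about 2 mm. A picture is of the moment at which its call begins: read the wrist's pose just before it.
- sign_off(): hands the job in; it is judged then, once.
The state is a dict: "time_s": time; "qpos": joint angles; "dq": joint speeds; "effort": joint torques, N m; "ee_pos": TCP position; "tool_rot": TCP orientation; "wrist_force": force on the tool from outside, world axes, zero at the start; "torque": the same for the moment, N m; "opening": finger opening in m; "finger_force": force on a finger pad.
Only numpy, scipy, OpenCV 4.12 (cv2) and the standard library are available. Lean on these libraries where they do the work, as an engineer would, in place of code of your own. Each camera call takes 0.05 s, during which the arm holds its last target. There are 200 camera calls.

TASK

Get the white glass panel ready for a drawdown: first press its long side gently against the steel side rule so that it bears squarely on it, then slide it along the rule until its front edge lies exactly on the scribed line, and last fold the clamp bar down and press it firmly onto the glass. There is no stop at the line, and glass chips, so feel your way and never load the panel hard (a few newtons are enough, 25 N is too much); leave the other things on the bench where they are.

Things in the scene. Friction and masses are not known exactly. Their poses are not given: they have to be found in the camera images.
- bed: Drawdown board, fixed, yawed up to 0.25 rad: flat aluminium bed 200 mm (its x) by 420 mm (its y), upper surface 30 mm above its origin; origin at the centre of its underside, on the bench. Its y axis runs along the side rule towards the scribed line and the clamp, its x axis across, towards the rule.
- rule: Steel side rule fixed on the bed: 24 mm wide, 300 mm long, 12 mm high. Origin: centre of its underside, x 82, y -35, z 30 mm of the board; axes as the board. The panel bears on its inner face, the plane x = 70 mm of the board (12 mm to -x of this origin), which spans y -185 to 115 mm of the board.
- line (a point): Point on the scribed line on the bed's surface, at x 20, y 112, z 30 mm of the board. The line is a thin dark straight mark, 1.4 mm wide, across the bed along the board's x; axes as the board. Nothing stops the panel there.
- panel: White glass plate 100 (its x) x 140 (its y) x 8 mm, 0.28 kg, loose on the bed, 10 to 24 mm off the rule, 50 to 110 mm short of the line, up to 0.1 rad askew. Origin: centre of underside. Front edge at its y +70 mm, side that goes to the rule at its x +50 mm. Slides with 0.8 to 2 N; chips if robot, rule or clamp load it over 25 N. Set right, its origin is at x 20, y 42 mm of the board.
- clamp (a joint): Angle (rad) of the clamp bar about its hinge, across the bed beyond the line: 0 = bar level. Its rubber foot strip, set by screws, meets the 8 mm panel somewhere between -0.06 and 0.06: to be felt. It starts raised, 1.2 to 1.6 (about upright), and stays where it is left: stiff hinge, 0.12 N m, so 2 to 3 N at its rod move it.
- clamp_hinge (a point): Middle of the clamp bar's hinge axis, at x -14.5, y 157, z 43 mm of the board; the axis runs along the board's x; axes as the board.
- clamp_grip (a point): Middle of the dark round rod (12 mm thick, 90 mm long, parallel to the hinge) on the free edge of the clamp bar (steel, 130 mm wide, 62 long, 5 thick). Bar closed: 56 mm to the board's -y of the hinge, 8.5 mm above it, 51.5 mm above the bench, straight above the rubber strip. Raised by q it has turned up and over towards +y by q. To close, push the rod from its +y side to -y, then down.
- applicator: Bystander: steel frame film applicator, 86 x 50 x 28 mm high, on the bench between board and robot. Origin: centre of its underside. Leave alone.
- gauge: Bystander: flat steel grind gauge 60 x 170 x 13 mm on the bench beyond the rule. Origin: centre of its underside. Leave alone.
- beaker: Bystander: glass beaker, 72 mm wide, 95 mm high. Origin: centre of its underside. Leave alone.
- flask: Bystander: conical glass flask, 68 mm wide, 102 mm high. Origin: centre of its underside. Leave alone.
- reagent: Bystander: stoppered glass reagent bottle, 62 mm wide, 121 mm high. Origin: centre of its underside. Leave alone.
- spatula: Bystander: spatula 190 mm long, lying on the bench. Origin: on the bench under its middle. Leave alone.
- wirebar: Bystander: steel wire-wound bar, 12 mm thick, 260 mm long, lying on the bench beyond the foot of the board. Origin: under its middle. Leave alone.
Things that resemble listed ones, but are neither listed nor needed, are in the scene too. What is meant by the panel is not turquoise, and is the smaller of those in its own colour.

How it is judged:
By the outcome, as a careful person would: the job done as asked, in the order asked, and still so for the second after the job is handed in, with the robot touching nothing.
It also fails if it takes over 72 s, if anything falls off the work surface, if the arm or the gripper's body presses on something with over 40 N, if the wrist force passes 120 N, or if a joint passes its speed limit or range.

## Working session

There is one attempt and no reset: what is moved stays moved. The work goes in short steps, Python scripts to look and compute and a tool call to move; the robot and the scene stay as the last step left them, time stands still between calls to the robot, and variables do not carry over. Pictures are saved under pics/ and viewed, at most 10 in all, crops included, and the job is handed in when it is done.

Besides the shell and the picture viewer there is one more tool, called by a JSON object that holds its "api" and its "payload". servo_tool: Moves the arm, as the interface text tells. Shift numbers are shares of 120 mm and turn numbers shares of 5 degrees, none past 1 either way. Its arguments: {"type":"object","properties":{"moves":{"type":"string"}},"required":["moves"]}

```bash
mkdir -p pics; cat > h.py <<'E'
import numpy as np, cv2
from cell import get_obs, capture
from scipy.spatial.transform import Rotation as R
def rot(q): return R.from_quat([q[1],q[2],q[3],q[0]]).as_matrix()
def cam(name):
    o=get_obs(); c=capture(name)
    if name=='wrist':
        T=np.eye(4);T[:3,:3]=rot(o['tool_rot']);T[:3,3]=o['ee_pos'];c['T']=T@c['tool_from_camera']
    return c
def ray(c,uv):
    uv=np.atleast_2d(np.asarray(uv,float))
    d=np.c_[(uv[:,0]-c['cx'])/c['fx'],-(uv[:,1]-c['cy'])/c['fy'],-np.ones(len(uv))]
    return c['T'][:3,3],d@c['T'][:3,:3].T
def onz(c,uv,z):
    o,d=ray(c,uv); return o+d*((z-o[2])/d[:,2])[:,None]
def proj(c,p):
    q=(np.atleast_2d(p)-c['T'][:3,3])@c['T'][:3,:3]
    return np.c_[c['cx']-c['fx']*q[:,0]/q[:,2],c['cy']+c['fy']*q[:,1]/q[:,2]]
def cloud(c):
    v,u=np.mgrid[:480,:640]; uv=np.c_[u.ravel(),v.ravel()]
    o,d=ray(c,uv); return (o+d*c['range_z'].ravel()[:,None]).reshape(480,640,3)
def save(c,n): cv2.imwrite('pics/'+n,c['image'][:,:,::-1])
E
python3 - <<'E'
from h import *
o=get_obs(); print(o)
for n in('scene','top'):
    c=cam(n); save(c,n+'0.png'); print(n,c['T'].round(3).tolist(),c['fx'],c['cx'],c['cy'],[k for k in c])
E
```

```text
{'time_s': 0.0, 'qpos': array([-1.19456988e+00,  3.51263249e-01,  1.65241917e+00,  2.01185871e-05,
        1.13908115e+00, -8.45756023e-02]), 'dq': array([ 0.00103794, -0.00209895,  0.0001676 ,  0.00079582,  0.00039864,
        0.00018189]), 'effort': array([-6.56779030e-04, -5.06107092e+01, -2.91412783e+01, -7.02818079e-05,
        4.46812715e-03,  1.06989924e-05]), 'ee_pos': array([ 0.24448658, -0.49231125,  0.23074549]), 'tool_rot': array([-5.80570752e-04,  9.73575688e-01,  2.28363826e-01, -7.60353715e-05]), 'wrist_force': array([0.40553496, 0.80751893, 0.01249524]), 'torque': array([ 0.06675147, -0.04866085, -0.0034243 ]), 'finger_force': 0.0, 'opening': 0.08601031330773098}
scene [[-0.471, -0.526, 0.708, 1.351], [0.882, -0.271, 0.386, 0.454], [-0.012, 0.806, 0.592, 0.726], [0.0, 0.0, 0.0, 1.0]] 462.5350284395625 317.1458031808119 238.66765016334762 ['image', 'range_z', 'fx', 'fy', 'cx', 'cy', 'T']
top [[0.018, 0.998, -0.068, 0.457], [-1.0, 0.019, 0.008, 0.038], [0.009, 0.067, 0.998, 1.082], [0.0, 0.0, 0.0, 1.0]] 452.86631016077024 323.2343500120693 234.30191565014712 ['image', 'range_z', 'fx', 'fy', 'cx', 'cy', 'T']
```

View pics/top0.png

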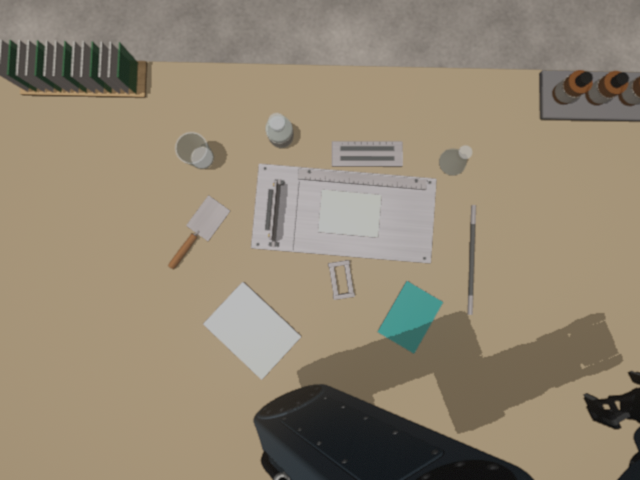

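View pics/scene0.png

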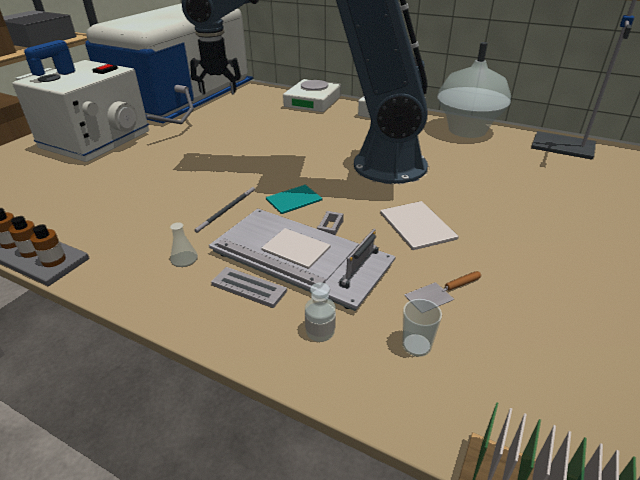

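Top view: candidates for the panel are the white plate on the bed (350,213), the larger white sheet (252,330) and the turquoise plate (411,317). I choose the one on the bed, since it is the smaller white. The rule runs along the top side of the bed, the line is at u≈296, and the clamp is raised at (275,210).

```bash
python3 - <<'E'
from h import *
c=cam('top'); im=c['image'].astype(int); P=cloud(c)
hsv=cv2.cvtColor(c['image'],cv2.COLOR_RGB2HSV)
print('panel px',im[213,350],'bed',im[225,410],'rule',im[180,350],'line',im[235,290:300].sum(1), 'bench',im[290,450])
# bed: low saturation region
def biggest(m,seed):
    n,l=cv2.connectedComponents(m.astype(np.uint8)); k=(l==l[seed[1],seed[0]]).astype(np.uint8)
    cs,_=cv2.findContours(k,cv2.RETR_EXTERNAL,cv2.CHAIN_APPROX_NONE); return max(cs,key=cv2.contourArea)
s=hsv[:,:,1]
roi=np.zeros(s.shape,bool);roi[150:275,240:445]=1
bed=biggest((s<45)&roi,(410,225)); r=cv2.minAreaRect(bed); b=cv2.boxPoints(r); print('bed',b.tolist()); W=onz(c,b,.03); print(W.round(4), np.linalg.norm(np.diff(W,axis=0),axis=1))
g=im.min(2); pan=biggest((g>205)&roi,(350,213)); b2=cv2.boxPoints(cv2.minAreaRect(pan)); W2=onz(c,b2,.038); print('panel',b2.tolist(),W2.round(4),np.linalg.norm(np.diff(W2,axis=0),axis=1))
for uv in [(350,213),(410,225),(350,177),(275,200),(450,290)]: print(uv,P[uv[1],uv[0]].round(4))
k=4; cv2.imwrite('pics/crop.png',cv2.resize(c['image'][150:280,245:445,::-1],None,fx=4,fy=4,interpolation=cv2.INTER_CUBIC))
E
```

```text
panel px [185 186 182] bed [175 170 170] rule [164 157 156] line [538 539 535 493 456 519 540 538 535 538] bench [166 149 123]
bed [[250.14317321777344, 248.1388397216797], [257.3675537109375, 162.65077209472656], [437.60150146484375, 177.88182067871094], [430.37713623046875, 263.369873046875]]
[[ 0.4931  0.199   0.03  ]
 [ 0.6944  0.1879  0.03  ]
 [ 0.6668 -0.2368  0.03  ]
 [ 0.4656 -0.2203  0.03  ]] [0.20157749 0.42560816 0.20187214]
panel [[-1.4665145589868797e-14, 0.0], [639.0, 0.0], [639.0, 479.0], [0.0, 479.0]] [[ 1.0719  0.8092  0.038 ]
 [ 1.1086 -0.7207  0.038 ]
 [-0.0087 -0.6885  0.038 ]
 [-0.0291  0.7362  0.038 ]] [1.53033329 1.11776132 1.42489929]
(350, 213) [ 0.5788 -0.0312  0.037 ]
(410, 225) [ 0.5541 -0.1721  0.0309]
(350, 177) [ 0.6634 -0.03    0.0367]
(275, 200) [0.5965 0.1369 0.1024]
(450, 290) [ 0.4033 -0.275  -0.0014]
```

View pics/crop.png

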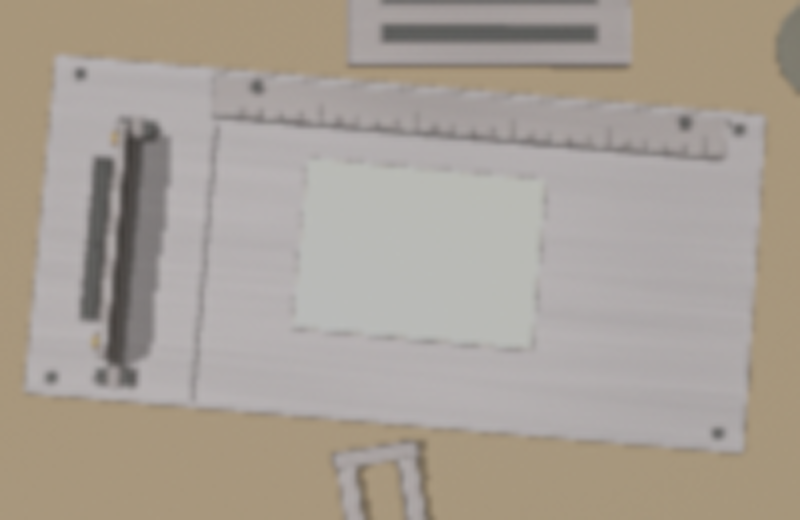

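Crop: the panel's corners in the full image are about (322,189), (381,194), (378,237) and (318,232). The line runs from (299,181) to (293,250). The choice is confirmed: plain white plate, about 100x140 mm, on the bed. The board measures 200x420 mm, yaw ≈ -0.0655, and its centre is about (0.580,-0.018). Going above it.

{"api": "servo_tool", "payload": {"moves": "0.3 -0.21 -0.05 0 0 0 -1;0.3 -0.21 -0.05 0 0 0 -1;0.3 -0.21 -0.05 0 0 0 -1;0.3 -0.21 -0.05 0 0 0 -1;0.3 -0.21 -0.05 0 0 0 -1"}}

```text
time_s: 0.65
ee_pos: [0.3502, -0.2981, 0.2614]
tool_rot: [-0.0, 0.974, 0.228, -0.0]
wrist_force: [0.0, -0.5, -0.4]
opening: 0.0124
finger_force: 0.0
```

{"api": "servo_tool", "payload": {"moves": "0.3 -0.21 -0.05 0 0 0 -1;0.3 -0.21 -0.05 0 0 0 -1;0.3 -0.21 -0.05 0 0 0 -1;0.3 -0.21 -0.05 0 0 0 -1;0.3 -0.21 -0.05 0 0 0 -1"}}

```text
time_s: 1.15
ee_pos: [0.4554, -0.105, 0.2915]
tool_rot: [0.0, 0.974, 0.228, -0.0]
wrist_force: [0.5, -1.1, 1.1]
opening: -0.0001
finger_force: 0.0
```

{"api": "servo_tool", "payload": {"moves": "0.3 -0.21 -0.05 0 0 0 -1;0.3 -0.21 -0.05 0 0 0 -1;0 0 0 0 0 1 -1;0 0 0 0 0 1 -1;0 0 0 0 0 1 -1"}}

```text
time_s: 1.65
ee_pos: [0.497, -0.0292, 0.303]
tool_rot: [-0.0, 0.995, 0.098, -0.0]
wrist_force: [-0.4, 0.3, -0.4]
opening: 0.0004
finger_force: 0.0
```

{"api": "servo_tool", "payload": {"moves": "0 0 0 0 0 1 -1;0 0 0 0 0 1 -1;0 0 0 0 0 1 -1;0 0 0 0 0 0 -1;0 0 0 0 0 0 -1"}}

```text
time_s: 2.15
ee_pos: [0.497, -0.0296, 0.3032]
tool_rot: [-0.0, 1.0, -0.03, -0.0]
wrist_force: [0.2, 0.3, -0.9]
opening: -0.0001
finger_force: 0.0
```

```bash
python3 - <<'E'
from h import *
o=get_obs();print({k:o[k].round(4) for k in('ee_pos','tool_rot','wrist_force')})
c=cam('wrist'); save(c,'w1.png'); print(c['tool_from_camera'].round(3),c['fx']); np.save('w1.npy',c,allow_pickle=True)
E
```

```text
{'ee_pos': array([ 0.497 , -0.0296,  0.3032]), 'tool_rot': array([-0.000e+00,  9.995e-01, -3.010e-02, -2.000e-04]), 'wrist_force': array([ 0.1841,  0.3006, -0.8898])}
[[-0.001  0.965  0.262  0.066]
 [ 1.     0.001 -0.    -0.   ]
 [-0.     0.262 -0.965 -0.143]
 [ 0.     0.     0.     1.   ]] 352.51717543980425
```

View pics/w1.png

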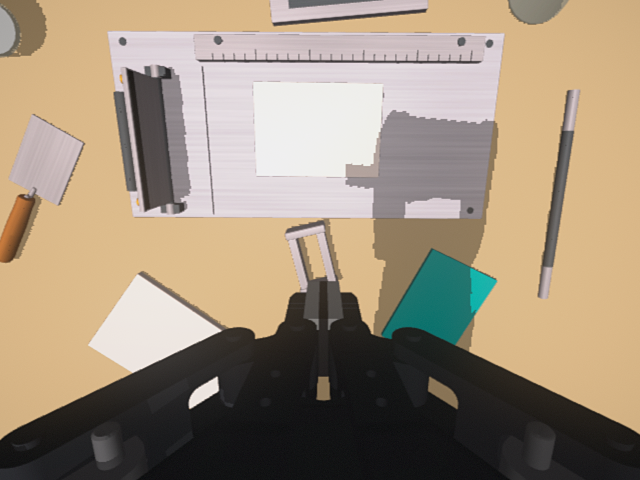

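Wrist view: bed corners (109,32), (504,35), (483,218), (134,216). Panel corners (253,82), (383,83), (381,178), (256,177), with a shadow over its lower right. Line from (202,67) to (213,213); rod at (123,142); applicator at (312,250).

```bash
cat >> h.py <<'E'
def edge(c,a,b,w=6,n=40,dark=False):
    """subpixel image edge (max |gradient|, or darkest if dark) near segment a-b; returns 2 end points of a robust line"""
    g=cv2.cvtColor(c['image'],cv2.COLOR_RGB2GRAY).astype(np.float32); a,b=np.array(a,float),np.array(b,float)
    d=(b-a)/np.linalg.norm(b-a); m=np.array([-d[1],d[0]]); s=np.arange(-w,w+.01,.25)
    p=a+(b-a)*np.linspace(.08,.92,n)[:,None]; q=(p[:,None]+s[None,:,None]*m).astype(np.float32)
    v=cv2.GaussianBlur(cv2.remap(g,q[...,0],q[...,1],cv2.INTER_LINEAR),(5,1),0)
    r=(v.max(1,keepdims=True)-v)**4 if dark else np.gradient(v,axis=1)**4
    t=(r*s).sum(1)/r.sum(1); e=(p+t[:,None]*m).astype(np.float32)
    x,y,u,w_=cv2.fitLine(e,cv2.DIST_HUBER,0,.3,.01,.01)[:,0] if False else cv2.fitLine(e,cv2.DIST_HUBER,0,.01,.01).ravel()[[2,3,0,1]]
    o=np.array([x,y]);k=np.array([u,w_]); return np.array([o+k*((z-o)@k) for z in(a,b)])
E
python3 - <<'E'
from h import *
c=np.load('w1.npy',allow_pickle=True).item(); P=cloud(c)
f=lambda a,b,z,**k: onz(c,edge(c,a,b,**k),z)[:,:2]
def head(s): d=s[1]-s[0]; return np.degrees(np.arctan2(d[1],d[0]))
# segments in direction of +board y (image left)
bt=f((504,35),(109,32),.03,w=4); bb=f((483,218),(134,216),.03,w=4); bl=f((134,216),(109,32),.03,w=4); br=f((483,218),(504,35),.03,w=4)
ln=f((213,213),(202,67),.03,w=5,dark=True); ri=f((480,62),(200,60),.042,w=4)
pt=f((383,83),(253,82),.038,w=5); pl=f((256,177),(253,82),.038,w=5); pr=f((381,150),(383,83),.038,w=4); pb=f((340,177.5),(256,177),.038,w=4)
for n,s in dict(bt=bt,bb=bb,bl=bl,br=br,ln=ln,ri=ri,pt=pt,pl=pl,pr=pr,pb=pb).items(): print(n,s.round(4).tolist(),head(s).round(2))
for uv in [(320,130),(300,200),(300,50),(123,142)]: print(uv,P[uv[1],uv[0]].round(4))
E
```

```text
bt [[0.6628, -0.2309], [0.6919, 0.1846]] 85.99
bb [[0.4662, -0.2202], [0.4945, 0.1982]] 86.13
bl [[0.494, 0.2031], [0.691, 0.1864]] -4.84
br [[0.4657, -0.224], [0.6633, -0.2281]] -1.18
ln [[0.4922, 0.1027], [0.6516, 0.0921]] -3.81
ri [[0.636, -0.2021], [0.6552, 0.0896]] 86.22
pt [[0.6222, -0.1012], [0.6327, 0.0374]] 85.64
pl [[0.532, 0.0455], [0.6321, 0.038]] -4.26
pr [[0.5534, -0.0959], [0.6227, -0.1008]] -4.04
pb [[0.5269, -0.0506], [0.5339, 0.0451]] 85.77
(320, 130) [ 0.5787 -0.0309  0.0389]
(300, 200) [ 0.5013 -0.0022  0.0293]
(300, 50) [ 0.6586 -0.0153  0.0434]
(123, 142) [0.5767 0.1525 0.1053]
```

{"api": "servo_tool", "payload": {"moves": "0 -0.06 0.37 0 0 0.08 -1;0 0 0.37 0 0 0 -1;0 0 0.37 0 0 0 -1;0 0 0.37 0 0 0 -1;0 0 0.37 0 0 0 -1"}}

```text
time_s: 2.7
ee_pos: [0.4975, -0.0224, 0.0798]
tool_rot: [0.0, 0.999, -0.034, 0.0]
wrist_force: [1.5, -1.0, -0.8]
opening: -0.0004
finger_force: 0.0
```

{"api": "servo_tool", "payload": {"moves": "0 0 0.25 0 0 0 -1;0 0 0.13 0 0 0 -1;0 0 0 0 0 0 -1;0 0 0 0 0 0 -1"}}

```text
time_s: 3.1
ee_pos: [0.4978, -0.0225, 0.0362]
tool_rot: [0.0, 0.999, -0.034, 0.0]
wrist_force: [-0.1, 0.3, -0.3]
opening: -0.0
finger_force: 0.0
```

```bash
cat >> h.py <<'E'
Y=np.radians(-3.85); EX=np.array([np.cos(Y),np.sin(Y)]); EY=np.array([-np.sin(Y),np.cos(Y)])
def st():
    o=get_obs(); p=o['ee_pos'][:2]; f=o['wrist_force']; print('t',o['time_s'],'s,t,z',(p@EX).round(4),(p@EY).round(4),o['ee_pos'][2].round(4),'F s,t,z',(f[:2]@EX).round(2),(f[:2]@EY).round(2),f[2].round(2),'yaw',np.degrees(2*np.arctan2(o['tool_rot'][2],o['tool_rot'][1])).round(2))
E
python3 -c "
from h import *
st()"
```

```text
t 3.1 s,t,z 0.4982 0.011 0.0362 F s,t,z -0.11 0.33 -0.25 yaw -3.94
```

{"api": "servo_tool", "payload": {"moves": "0.05 0 0.022 0 0 0 -1;0.04 0 0 0 0 0 -1;0.03 0 0 0 0 0 -1;0.015 0 0 0 0 0 -1;0.015 0 0 0 0 0 -1"}}

```text
time_s: 3.6
ee_pos: [0.5157, -0.0237, 0.0332]
tool_rot: [0.0, 0.999, -0.035, 0.0]
wrist_force: [0.8, 1.0, 0.7]
opening: 0.0
finger_force: 0.0
```

{"api": "servo_tool", "payload": {"moves": "0.015 0 0 0 0 0 -1;0.015 0 0 0 0 0 -1;0.015 0 0 0 0 0 -1;0.015 0 0 0 0 0 -1;0 0 0 0 0 0 -1"}}

```text
time_s: 4.1
ee_pos: [0.5229, -0.0243, 0.033]
tool_rot: [0.0, 0.999, -0.035, 0.0]
wrist_force: [-1.1, -0.9, 0.8]
opening: 0.0001
finger_force: 0.0
```

{"api": "servo_tool", "payload": {"moves": "0.015 0 0 0 0 0 -1;0.015 0 0 0 0 0 -1;0.015 0 0 0 0 0 -1;0 0 0 0 0 0 -1"}}

```text
time_s: 4.5
ee_pos: [0.5284, -0.0246, 0.0331]
tool_rot: [0.0, 0.999, -0.035, 0.0]
wrist_force: [0.6, 0.2, -0.4]
opening: 0.0
finger_force: 0.0
```

```bash
python3 -c "
from h import *
st()"
```

```text
t 4.5 s,t,z 0.5289 0.0109 0.0331 F s,t,z 0.62 0.29 -0.37 yaw -4.0
```

{"api": "servo_tool", "payload": {"moves": "0.015 0 0 0 0 0 -1;0.015 0 0 0 0 0 -1;0.01 0 0 0 0 0 -1;0 0 0 0 0 0 -1"}}

```text
time_s: 4.9
ee_pos: [0.5331, -0.025, 0.0331]
tool_rot: [0.0, 0.999, -0.035, 0.0]
wrist_force: [0.5, 0.9, -0.1]
opening: 0.0001
finger_force: 0.0
```

{"api": "servo_tool", "payload": {"moves": "0.008 0 0 0 0 0 -1;0 0 0 0 0 0 -1"}}

```text
time_s: 5.1
ee_pos: [0.5339, -0.025, 0.0331]
tool_rot: [0.0, 0.999, -0.035, 0.0]
wrist_force: [-0.3, -0.4, -0.8]
opening: -0.0001
finger_force: 0.1
```

```bash
python3 - <<'E'
from h import *
st(); c=cam('wrist'); save(c,'w2.png')
E
```

```text
t 5.1 s,t,z 0.5343 0.0109 0.0331 F s,t,z -0.24 -0.37 -0.79 yaw -4.0
```

View pics/w2.png

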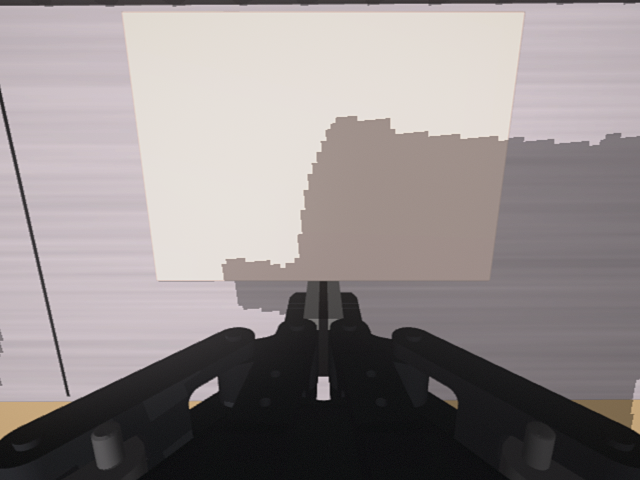

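Wrist view: panel top edge at v≈12, rule face at v≈4 (about 3 mm left), and the fingers touch the near edge at (322,281). Continuing.

{"api": "servo_tool", "payload": {"moves": "0.008 0 0 0 0 0 -1;0.008 0 0 0 0 0 -1;0 0 0 0 0 0 -1"}}

```text
time_s: 5.45
ee_pos: [0.5359, -0.0251, 0.0331]
tool_rot: [0.0, 0.999, -0.035, 0.0]
wrist_force: [0.1, -0.3, 0.4]
opening: 0.0004
finger_force: 0.0
```

{"api": "servo_tool", "payload": {"moves": "0.006 0 0 0 0 0 -1;0 0 0 0 0 0 -1"}}

```text
time_s: 5.65
ee_pos: [0.5365, -0.0252, 0.033]
tool_rot: [-0.0, 0.999, -0.035, 0.0]
wrist_force: [-0.4, 0.2, -0.5]
opening: -0.0004
finger_force: 0.2
```

```bash
cat >> h.py <<'E'
def pg(c):
    # rule gap in wrist image: print grey profile columns near top
    g=cv2.cvtColor(c['image'],cv2.COLOR_RGB2GRAY); print([g[:16,u].tolist() for u in (160,300,480)])
E
python3 - <<'E'
from h import *
st(); pg(cam('wrist'))
for _ in range(3): cam('wrist'); st()
E
```

```text
t 5.65 s,t,z 0.537 0.0109 0.033 F s,t,z -0.44 0.21 -0.47 yaw -4.0
[[119, 108, 71, 64, 65, 66, 64, 63, 63, 59, 106, 202, 212, 222, 220, 219], [79, 61, 57, 58, 58, 61, 60, 60, 56, 53, 88, 175, 215, 225, 223, 222], [83, 66, 68, 67, 66, 64, 65, 63, 61, 57, 87, 166, 210, 222, 220, 219]]
t 5.75 s,t,z 0.537 0.0109 0.0331 F s,t,z 0.23 0.12 0.05 yaw -4.0
t 5.8 s,t,z 0.537 0.0109 0.0331 F s,t,z 0.11 0.14 0.38 yaw -4.0
t 5.85 s,t,z 0.537 0.0109 0.0331 F s,t,z 0.03 0.03 0.15 yaw -4.0
```

{"api": "servo_tool", "payload": {"moves": "0.004 0 0 0 0 0 -1;0 0 0 0 0 0 -1"}}

```text
time_s: 6.05
ee_pos: [0.5369, -0.0252, 0.0331]
tool_rot: [-0.0, 0.999, -0.035, -0.0]
wrist_force: [0.2, 0.4, 0.4]
opening: -0.0003
finger_force: 0.3
```

{"api": "servo_tool", "payload": {"moves": "0.004 0 0 0 0 0 -1;0 0 0 0 0 0 -1"}}

```text
time_s: 6.25
ee_pos: [0.5374, -0.0253, 0.033]
tool_rot: [-0.0, 0.999, -0.035, -0.0]
wrist_force: [-0.6, -0.5, 0.5]
opening: 0.0001
finger_force: 0.3
```

```bash
cat >> h.py <<'E'
def favg(n=4):
    F=[]
    for _ in range(n): F.append(get_obs()['wrist_force']); capture('top')
    f=np.mean(F,0); print('Favg s,t,z',(f[:2]@EX).round(2),(f[:2]@EY).round(2),f[2].round(2))
E
python3 - <<'E'
from h import *
st(); favg(); pg(cam('wrist'))
E
```

```text
t 6.25 s,t,z 0.5379 0.0109 0.033 F s,t,z -0.53 -0.53 0.53 yaw -4.0
Favg s,t,z -0.32 -0.06 0.04
[[144, 153, 144, 143, 113, 74, 64, 65, 63, 60, 89, 167, 212, 223, 220, 220], [170, 157, 140, 89, 62, 57, 59, 58, 57, 56, 89, 173, 214, 225, 223, 221], [158, 146, 127, 88, 61, 64, 68, 66, 64, 61, 87, 166, 210, 223, 220, 219]]
```

```bash
cat >> h.py <<'E'
def gap(c):
    # rule top inner edge vs panel side edge, both in s, using strongest gradients in the top rows
    g=cv2.cvtColor(c['image'],cv2.COLOR_RGB2GRAY).astype(float); out=[]
    for u in range(150,500,50):
        d=np.gradient(g[:22,u:u+5].mean(1)); a=np.argmax(d); b=np.argmin(d[:a]) if a>1 else 0
        def sub(k):
            w=np.abs(d[max(k-1,0):k+2]); return (w*np.arange(max(k-1,0),k+2)).sum()/w.sum()
        out.append([(onz(c,[(u+2,sub(b))],.042)[0,:2]@EX-onz(c,[(u+2,sub(a))],.038)[0,:2]@EX)*1000])
    print('gap mm',np.ravel(out).round(1))
E
python3 - <<'E'
from h import *
gap(cam('wrist')); st()
E
```

```text
gap mm [0.7 0.7 0.7 1.  1.  1.  1. ]
t 6.55 s,t,z 0.5379 0.0109 0.0331 F s,t,z -1.11 0.35 0.91 yaw -4.0
```

{"api": "servo_tool", "payload": {"moves": "0.004 0 0 0 0 0 -1;0 0 0 0 0 0 -1"}}

```text
time_s: 6.75
ee_pos: [0.5378, -0.0253, 0.033]
tool_rot: [0.0, 0.999, -0.035, -0.0]
wrist_force: [-1.0, -0.4, 0.6]
opening: 0.0003
finger_force: 0.6
```

{"api": "servo_tool", "payload": {"moves": "0.004 0 0 0 0 0 -1;0 0 0 0 0 0 -1"}}

```text
time_s: 6.95
ee_pos: [0.538, -0.0253, 0.033]
tool_rot: [-0.0, 0.999, -0.035, -0.0]
wrist_force: [-3.1, -1.2, 0.9]
opening: -0.0004
finger_force: 1.6
```

```bash
python3 - <<'E'
from h import *
st(); favg(); gap(cam('wrist'))
E
```

```text
t 6.95 s,t,z 0.5385 0.0109 0.033 F s,t,z -3.04 -1.45 0.93 yaw -3.99
Favg s,t,z -3.42 -0.99 1.01
gap mm [0.2 0.3 0.3 0.7 0.4 0.3 0.3]
```

{"api": "servo_tool", "payload": {"moves": "0.004 0 0 0 0 0 -1;0 0 0 0 0 0 -1;0 0 0 0 0 0 -1"}}

```text
time_s: 7.5
ee_pos: [0.5381, -0.0253, 0.0329]
tool_rot: [-0.0, 0.999, -0.035, -0.001]
wrist_force: [-7.0, -0.3, 2.5]
opening: -0.0001
finger_force: 3.1
```

```bash
python3 - <<'E'
from h import *
st(); favg(); gap(cam('wrist'))
E
```

```text
t 7.5 s,t,z 0.5386 0.0109 0.0329 F s,t,z -6.95 -0.77 2.51 yaw -4.0
Favg s,t,z -6.59 -0.76 2.86
gap mm [0.2 0.3 0.3 0.7 0.4 0.3 0.3]
```

{"api": "servo_tool", "payload": {"moves": "-0.07 0 0 0 0 0 -1;0 0 -0.35 0 0 0 -1;0.28 0.3 0 0 0 0 -1;0.29 0.3 0 0 0 0 -1;0 0.22 0 0 0 0 -1"}}

```text
time_s: 8.25
ee_pos: [0.5952, -0.1301, 0.0761]
tool_rot: [0.001, 0.999, -0.035, 0.003]
wrist_force: [-0.3, 0.7, -1.2]
opening: -0.0002
finger_force: 0.0
```

{"api": "servo_tool", "payload": {"moves": "0 0 0 0 0 0 -1;0 0 0 0 0 0 -1"}}

```text
time_s: 8.45
ee_pos: [0.5915, -0.1277, 0.0749]
tool_rot: [-0.0, 0.999, -0.035, 0.0]
wrist_force: [0.1, -0.5, 0.2]
opening: 0.0002
finger_force: 0.0
```

```bash
python3 - <<'E'
from h import *
st(); favg(); c=cam('wrist'); save(c,'w3.png'); np.save('w3.npy',c,allow_pickle=True)
E
```

```text
t 8.45 s,t,z 0.5988 -0.0877 0.0749 F s,t,z 0.16 -0.51 0.22 yaw -4.06
Favg s,t,z -0.13 -0.04 -0.32
```

View pics/w3.png

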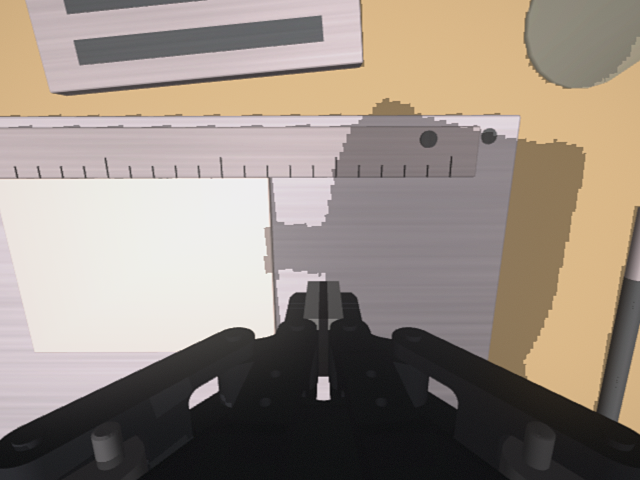

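The panel bears along the rule (v≈178). Its rear edge is at u≈272 and the fingers are behind it. Lowering.

{"api": "servo_tool", "payload": {"moves": "0 0 0.2 0 0 0 -1;0 0 0.145 0 0 0 -1;0 0 0 0 0 0 -1;0 0 0 0 0 0 -1"}}

```text
time_s: 9.1
ee_pos: [0.5919, -0.1273, 0.034]
tool_rot: [-0.0, 0.999, -0.035, 0.0]
wrist_force: [0.3, -0.4, 0.8]
opening: 0.0001
finger_force: 0.0
```

```bash
python3 - <<'E'
from h import *
c=np.load('w3.npy',allow_pickle=True).item()
e=onz(c,edge(c,(275,335),(269.5,180),w=4),.038)[:,:2]; print('rear t',e@EY, 's',e@EX)
e=onz(c,edge(c,(250,178),(30,178),w=3),.038)[:,:2]; print('side s',e@EX)
st()
E
```

```text
rear t [-0.05855524 -0.05857988] s [0.56011221 0.64770382]
side s [0.64904571 0.64861358]
t 9.1 s,t,z 0.5991 -0.0873 0.034 F s,t,z 0.35 -0.4 0.83 yaw -3.97
```

{"api": "servo_tool", "payload": {"moves": "0 -0.04 0 0 0 0 -1;0 -0.03 0 0 0 0 -1;0 -0.02 0 0 0 0 -1;0 -0.02 0 0 0 0 -1;0 -0.02 0 0 0 0 -1"}}

```text
time_s: 9.6
ee_pos: [0.593, -0.1119, 0.0339]
tool_rot: [0.0, 0.999, -0.035, 0.0]
wrist_force: [-0.1, 0.4, -0.4]
opening: 0.0
finger_force: 0.0
```

{"api": "servo_tool", "payload": {"moves": "0 -0.025 0 0 0 0 -1;0 -0.03 0 0 0 0 -1;0 -0.03 0 0 0 0 -1;0 -0.03 0 0 0 0 -1;0 -0.03 0 0 0 0 -1"}}

```text
time_s: 10.1
ee_pos: [0.5941, -0.0944, 0.0336]
tool_rot: [0.0, 0.999, -0.035, -0.0]
wrist_force: [-1.0, -1.0, -0.1]
opening: -0.0001
finger_force: 0.5
```

{"api": "servo_tool", "payload": {"moves": "0 -0.03 0 0 0 0 -1;0 -0.03 0 0 0 0 -1;0 -0.03 0 0 0 0 -1;0 -0.02 0 0 0 0 -1;0 0 0 0 0 0 -1"}}

```text
time_s: 10.6
ee_pos: [0.595, -0.0812, 0.0336]
tool_rot: [-0.0, 0.999, -0.035, 0.0]
wrist_force: [-0.0, -1.0, -0.5]
opening: 0.0002
finger_force: 0.0
```

```bash
python3 - <<'E'
from h import *
st(); c=cam('wrist'); save(c,'w4.png'); np.save('w4.npy',c,allow_pickle=True)
E
```

```text
t 10.6 s,t,z 0.5991 -0.041 0.0336 F s,t,z 0.04 -1.0 -0.52 yaw -3.98
```

View pics/w4.png

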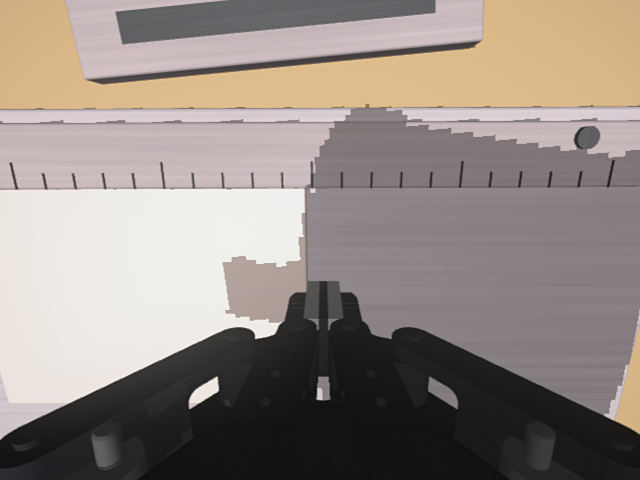

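The panel still runs along the rule (v≈188), and its rear edge at u≈306 touches the fingers.

```bash
python3 - <<'E'
from h import *
c=np.load('w4.npy',allow_pickle=True).item()
e=onz(c,edge(c,(306.5,270),(305.5,192),w=3),.038)[:,:2]; print('rear t',e@EY, 's',e@EX)
c=cam('top'); 
def f(a,b,z,**k): return onz(c,edge(c,a,b,**k),z)[:,:2]
l=f((293.5,249),(299,182),.03,w=3,dark=True); print('line top t',l@EY,l@EX)
E
```

```text
rear t [-0.03339456 -0.03332504] s [0.61480087 0.64728539]
line top t [0.13318635 0.13357172] [0.48529169 0.64297076]
```

{"api": "servo_tool", "payload": {"moves": "0 -0.025 0 0 0 0 -1;0 -0.03 0 0 0 0 -1;0 -0.03 0 0 0 0 -1;0 -0.03 0 0 0 0 -1;0 -0.03 0 0 0 0 -1"}}

```text
time_s: 11.2
ee_pos: [0.5962, -0.0638, 0.0337]
tool_rot: [0.0, 0.999, -0.035, 0.0]
wrist_force: [0.3, -0.7, -0.1]
opening: 0.0002
finger_force: 0.5
```

{"api": "servo_tool", "payload": {"moves": "0 -0.025 0 0 0 0 -1;0 -0.015 0 0 0 0 -1;0 0 0 0 0 0 -1"}}

```text
time_s: 11.5
ee_pos: [0.5966, -0.0591, 0.0337]
tool_rot: [-0.0, 0.999, -0.035, 0.0]
wrist_force: [0.5, 0.3, 1.0]
opening: -0.0002
finger_force: 0.0
```

```bash
python3 - <<'E'
from h import *
st(); favg(2)
E
```

```text
t 11.5 s,t,z 0.5992 -0.0189 0.0337 F s,t,z 0.47 0.37 0.96 yaw -3.99
Favg s,t,z 0.06 0.19 0.55
```

{"api": "servo_tool", "payload": {"moves": "0 0.05 0 0 0 0 -1;0 0.05 0 0 0 0 -1;0 0 -0.4 0 0 0 -1;0 0 -0.4 0 0 0 -1;0 0 -0.4 0 0 0 -1"}}

```text
time_s: 12.1
ee_pos: [0.5953, -0.0721, 0.1793]
tool_rot: [-0.0, 0.999, -0.035, -0.0]
wrist_force: [0.9, 0.1, 0.0]
opening: -0.0001
finger_force: 0.0
```

{"api": "servo_tool", "payload": {"moves": "-0.3 -0.3 0 0 0 0 -1;-0.1 -0.4 0 0 0 0 -1;0 -0.4 0 0 0 0 -1;0 0 0 0 0 0 -1;0 0 0 0 0 0 -1"}}

```text
time_s: 12.6
ee_pos: [0.5576, 0.0632, 0.1777]
tool_rot: [0.0, 0.999, -0.034, 0.0]
wrist_force: [0.2, -0.4, -0.0]
opening: 0.0001
finger_force: 0.0
```

```bash
python3 - <<'E'
from h import *
st(); c=cam('wrist'); save(c,'w5.png'); np.save('w5.npy',c,allow_pickle=True)
E
```

```text
t 12.6 s,t,z 0.5521 0.1005 0.1777 F s,t,z 0.24 -0.39 -0.01 yaw -3.91
```

View pics/w5.png

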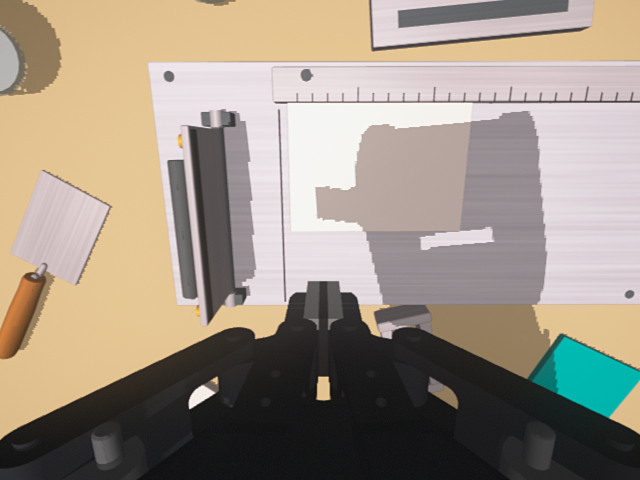

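Wrist view: line from (279,110) to (285,300), panel front edge from (289,105) to (292,230), clamp and rod at u≈165–230.

```bash
cat >> h.py <<'E'
def meas(c,F,L,Rr,S):
    f=onz(c,edge(c,*F,w=3),.038)[:,:2]; l=onz(c,edge(c,*L,w=4,dark=True),.03)[:,:2]
    h=lambda s: np.degrees(np.arctan2(*(s[1]-s[0])[::-1])).round(2)
    print('front t',f@EY,h(f),'line t',l@EY,h(l),'remaining mm',(((l-f.mean(0))@EY).mean()*1e3).round(2))
    for n,x,z in(('rule',Rr,.042),('side',S,.038)):
        e=onz(c,edge(c,*x,w=3),z)[:,:2]; print(n,e@EX,h(e))
E
python3 - <<'E'
from h import *
c=np.load('w5.npy',allow_pickle=True).item()
meas(c,((292,228),(289,108)),((285,298),(279.5,112)),((630,101.5),(480,101.5)),((400,103),(292,103)))
c2=dict(c); print(onz(c,edge(c,(285,225),(280.5,135),w=4,dark=True),.03)[:,:2]@EY)
E
```

```text
front t [0.12753202 0.12754445] -3.84 line t [0.13513184 0.13526516] -3.8 remaining mm 7.66
rule [0.64860027 0.64866646] 86.12
side [0.64892736 0.64902978] 86.08
[0.13520152 0.1352195 ]
```

{"api": "servo_tool", "payload": {"moves": "0.1 0.37 0 0 0 0 -1;0.15 0.37 0 0 0 0 -1;0.14 0.36 0 0 0 0 -1;0 0 0.4 0 0 0 -1;0 0 0.4 0 0 0 -1"}}

```text
time_s: 13.15
ee_pos: [0.5957, -0.0756, 0.0812]
tool_rot: [0.0, 0.999, -0.037, 0.002]
wrist_force: [0.2, 0.5, -0.6]
opening: 0.0004
finger_force: 0.0
```

{"api": "servo_tool", "payload": {"moves": "0 0 0.3 0 0 0 -1;0 0 0.1 0 0 0 -1;0 0 0 0 0 0 -1;0 0 0 0 0 0 -1"}}

```text
time_s: 13.55
ee_pos: [0.5957, -0.073, 0.0347]
tool_rot: [0.0, 0.999, -0.035, 0.001]
wrist_force: [0.0, -0.6, -0.0]
opening: 0.0004
finger_force: 0.0
```

```bash
python3 - <<'E'
from h import *
st()
E
```

```text
t 13.55 s,t,z 0.5993 -0.0328 0.0347 F s,t,z 0.08 -0.63 -0.02 yaw -4.05
```

{"api": "servo_tool", "payload": {"moves": "0 -0.04 0.008 0 0 0 -1;0 -0.04 0 0 0 0 -1;0 -0.025 0 0 0 0 -1;0 -0.02 0 0 0 0 -1;0 -0.02 0 0 0 0 -1"}}

```text
time_s: 14.05
ee_pos: [0.5964, -0.0544, 0.0329]
tool_rot: [0.0, 0.999, -0.035, 0.0]
wrist_force: [0.1, -0.8, 0.2]
opening: 0.0002
finger_force: 0.5
```

{"api": "servo_tool", "payload": {"moves": "0 -0.02 0 0 0 0 -1;0 -0.011 0 0 0 0 -1;0 0 0 0 0 0 -1;0 0 0 0 0 0 -1"}}

```text
time_s: 14.45
ee_pos: [0.5966, -0.0509, 0.0327]
tool_rot: [-0.0, 0.999, -0.035, -0.0]
wrist_force: [-0.2, -0.2, 0.2]
opening: 0.0003
finger_force: 0.0
```

```bash
python3 - <<'E'
from h import *
st()
E
```

```text
t 14.45 s,t,z 0.5986 -0.0107 0.0327 F s,t,z -0.21 -0.22 0.15 yaw -4.0
```

{"api": "servo_tool", "payload": {"moves": "0 0.05 0 0 0 0 -1;0 0.05 0 0 0 0 -1;0 0 -0.3 0 0 0 -1;0 0 -0.4 0 0 0 -1;0 0 -0.4 0 0 0 -1"}}

```text
time_s: 14.95
ee_pos: [0.5952, -0.0635, 0.166]
tool_rot: [-0.0, 0.999, -0.035, -0.001]
wrist_force: [1.0, -0.3, 0.2]
opening: -0.0001
finger_force: 0.0
```

{"api": "servo_tool", "payload": {"moves": "-0.3 -0.37 -0.1 0 0 0 -1;-0.1 -0.4 0 0 0 0 -1;0 -0.4 0 0 0 0 -1;0 0 0 0 0 0 -1;0 0 0 0 0 0 -1"}}

```text
time_s: 15.45
ee_pos: [0.5623, 0.074, 0.175]
tool_rot: [0.0, 0.999, -0.034, 0.0]
wrist_force: [-0.3, -0.6, 0.3]
opening: -0.0003
finger_force: 0.0
```

```bash
python3 - <<'E'
from h import *
st(); c=cam('wrist'); save(c,'w6.png'); np.save('w6.npy',c,allow_pickle=True)
a=c['image'][95:255,240:420,::-1]; cv2.imwrite('pics/w6c.png',cv2.resize(a,None,fx=3.5,fy=3.5,interpolation=cv2.INTER_NEAREST))
E
```

```text
t 15.45 s,t,z 0.5561 0.1116 0.175 F s,t,z -0.31 -0.59 0.26 yaw -3.91
```

View pics/w6c.png

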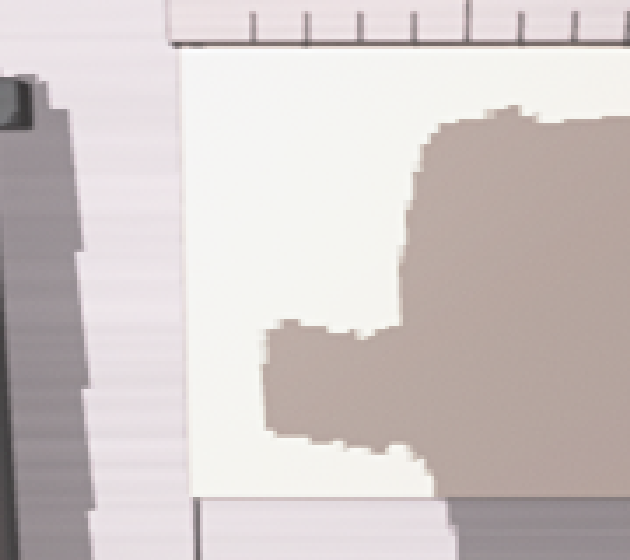

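Crop: panel front edge from u≈291 (rule side) to 294. The line shows only below the panel, at u≈296, v>238.

```bash
python3 - <<'E'
from h import *
c=np.load('w6.npy',allow_pickle=True).item()
meas(c,((294.3,235),(291,110)),((298.5,300),(296.3,240)),((630,107.5),(460,107.5)),((420,108),(300,108)))
E
```

```text
front t [0.13595173 0.1357432 ] -3.97 line t [0.1351485  0.13520577] -3.79 remaining mm -0.67
rule [0.64861826 0.64852331] 86.19
side [0.64901112 0.64920163] 86.03
```

The front edge is about 0.6 mm past the line, which agrees with the finger travel of 8.2 mm. I'll nudge it back with a light push on the front edge, tilting the gripper away from the raised clamp.

{"api": "servo_tool", "payload": {"moves": "0 0 0 1 0 0 -1;0 0 0 1 0 0 -1;0 0 0 1 0 0 -1;0 0 0 1 0 0 -1;0 0 0 1 0 0 -1"}}

```text
time_s: 16.0
ee_pos: [0.5627, 0.0719, 0.1752]
tool_rot: [-0.218, 0.975, -0.035, 0.008]
wrist_force: [0.2, 0.0, -0.8]
opening: -0.0002
finger_force: 0.0
```

{"api": "servo_tool", "payload": {"moves": "0.12 0.007 0.288 0 0 0 -1;0.12 0.007 0.288 0 0 0 -1;0.12 0.007 0.288 0 0 0 -1;0 0 0 0 0 0 -1;0 0 0 0 0 0 -1"}}

```text
time_s: 16.5
ee_pos: [0.6082, 0.1109, 0.0796]
tool_rot: [-0.216, 0.976, -0.035, 0.007]
wrist_force: [-0.8, -0.4, 0.2]
opening: -0.0002
finger_force: 0.0
```

```bash
cat >> h.py <<'E'
def go(s,t,z):
    o=get_obs(); d=np.r_[EX*(s-o['ee_pos'][:2]@EX)+EY*(t-o['ee_pos'][:2]@EY),z-o['ee_pos'][2]]
    print('to',(s,t,z),'tool shift fraction',(rot(o['tool_rot']).T@d/.12).round(4))
E
python3 - <<'E'
from h import *
st(); print(rot(get_obs()['tool_rot']).round(3)); go(.599,.153,.036); go(.599,.147,.036); go(.599,.1435,.036)
E
```

```text
t 16.5 s,t,z 0.5994 0.1515 0.0796 F s,t,z -0.73 -0.47 0.24 yaw -4.08
[[ 0.997 -0.065  0.029]
 [-0.071 -0.904  0.422]
 [-0.001 -0.423 -0.906]]
to (0.599, 0.153, 0.036) tool shift fraction [-0.0031  0.142   0.3349]
to (0.599, 0.147, 0.036) tool shift fraction [-0.0029  0.1874  0.3138]
to (0.599, 0.1435, 0.036) tool shift fraction [-0.0028  0.2138  0.3015]
```

{"api": "servo_tool", "payload": {"moves": "0 0.09 0.21 0 0 0 -1;0 0.05 0.12 0 0 0 -1;0 0 0 0 0 0 -1;0 0 0 0 0 0 -1"}}

```text
time_s: 16.9
ee_pos: [0.6088, 0.1132, 0.0379]
tool_rot: [-0.216, 0.976, -0.034, 0.008]
wrist_force: [-0.3, -0.1, 1.1]
opening: -0.0002
finger_force: 0.0
```

```bash
python3 - <<'E'
from h import *
st(); favg(2);st()
E
```

```text
t 16.9 s,t,z 0.5998 0.1539 0.0379 F s,t,z -0.27 -0.09 1.06 yaw -4.02
Favg s,t,z -0.06 -0.11 0.65
t 17.0 s,t,z 0.6001 0.1541 0.0383 F s,t,z 0.42 -0.22 -0.76 yaw -3.99
```

{"api": "servo_tool", "payload": {"moves": "0 0.022 0.008 0 0 0 -1;0 0.015 -0.007 0 0 0 -1;0 0.015 -0.007 0 0 0 -1;0 0 0 0 0 0 -1;0 0 0 0 0 0 -1"}}

```text
time_s: 17.5
ee_pos: [0.6082, 0.1077, 0.0351]
tool_rot: [-0.216, 0.976, -0.034, 0.008]
wrist_force: [-0.1, 0.5, 1.1]
opening: -0.0
finger_force: 0.7
```

```bash
cat >> h.py <<'E'
def W(s,t,z): return np.r_[EX*s+EY*t,z]
def auto(c,tf=.1358,w=4):
    for a,b in ((.554,.582),(.618,.643)):
        e=proj(c,[W(a,tf,.038),W(b,tf,.038)]); f=onz(c,edge(c,*e,w=w),.038)[:,:2]; print('front s',a,b,'t',(f@EY).round(5),e.round(0).tolist())
    for a,b in ((.50,.545),):
        e=proj(c,[W(a,.1352,.03),W(b,.1352,.03)]); f=onz(c,edge(c,*e,w=w,dark=True),.03)[:,:2]; print('line t',(f@EY).round(5),e.round(0).tolist())
E
python3 - <<'E'
from h import *
st(); auto(cam('wrist')); c=cam('wrist'); np.save('w7.npy',c,allow_pickle=True); save(c,'w7.png')
E
```

```text
t 17.5 s,t,z 0.5996 0.1483 0.0351 F s,t,z -0.18 0.52 1.12 yaw -4.0
front s 0.554 0.582 t [0.13633 0.13557] [[347.0, 401.0], [348.0, 346.0]]
front s 0.618 0.643 t [0.135   0.13423] [[349.0, 267.0], [350.0, 205.0]]
line t [0.13591 0.13453] [[352.0, 481.0], [354.0, 406.0]]
```

View pics/w7.png

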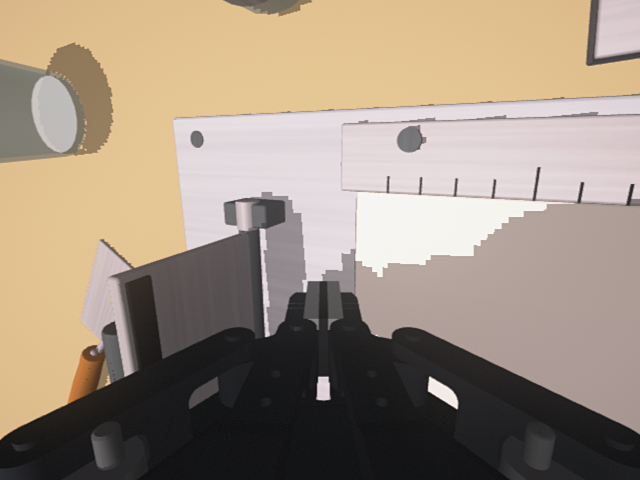

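Front edge at u≈356 (v 193–290), fingertips just left of it at u≈342, raised clamp clear on the left (115–285). I track the edge numerically from here.

```bash
cat >> h.py <<'E'
def trk():
    c=cam('wrist'); e=edge(c,(355.5,275),(356.5,197),w=7); print('px',e[:,0].round(2),'t',(onz(c,e,.038)[:,:2]@EY).round(5)); st(); return e
E
python3 -c "
from h import *
trk();trk()"
```

```text
px [354.82 356.  ] t [0.13339 0.1336 ]
t 17.65 s,t,z 0.5995 0.1484 0.035 F s,t,z 0.41 1.03 1.17 yaw -3.99
px [354.61 356.23] t [0.1335  0.13353]
t 17.7 s,t,z 0.5995 0.1484 0.035 F s,t,z 0.35 1.0 2.04 yaw -3.99
```

{"api": "servo_tool", "payload": {"moves": "0 0.004 -0.002 0 0 0 -1;0 0.004 -0.002 0 0 0 -1;0 0 0 0 0 0 -1"}}

```text
time_s: 18.0
ee_pos: [0.6079, 0.1067, 0.035]
tool_rot: [-0.216, 0.976, -0.034, 0.008]
wrist_force: [-0.2, 1.1, 2.2]
opening: -0.0001
finger_force: 1.1
```

```bash
python3 -c "
from h import *
trk();trk()"
```

```text
px [353.79 355.13] t [0.13274 0.13285]
t 18.05 s,t,z 0.5994 0.1473 0.035 F s,t,z -0.05 1.33 1.99 yaw -4.0
px [353.82 355.14] t [0.13273 0.13285]
t 18.1 s,t,z 0.5994 0.1473 0.035 F s,t,z -1.39 1.95 1.85 yaw -4.0
```

{"api": "servo_tool", "payload": {"moves": "0 0.004 -0.002 0 0 0 -1;0 0.004 -0.002 0 0 0 -1;0 0 0 0 0 0 -1"}}

```text
time_s: 18.4
ee_pos: [0.6079, 0.1055, 0.035]
tool_rot: [-0.216, 0.976, -0.034, 0.008]
wrist_force: [-1.0, -0.2, 1.7]
opening: 0.0001
finger_force: 1.0
```

```bash
python3 -c "
from h import *
trk();trk()"
```

```text
px [351.02 352.6 ] t [0.13277 0.13272]
t 18.45 s,t,z 0.5994 0.1461 0.035 F s,t,z 0.61 1.6 2.44 yaw -4.0
px [351.64 352.42] t [0.13251 0.1328 ]
t 18.5 s,t,z 0.5994 0.1461 0.035 F s,t,z 0.21 0.99 1.81 yaw -4.0
```

{"api": "servo_tool", "payload": {"moves": "0 -0.004 -0.008 0 0 0 -1;0 0 0 0 0 0 -1"}}

```text
time_s: 18.7
ee_pos: [0.6078, 0.1055, 0.0361]
tool_rot: [-0.216, 0.976, -0.034, 0.008]
wrist_force: [0.1, -0.4, -0.2]
opening: -0.0001
finger_force: 0.0
```

```bash
python3 -c "
from h import *
trk();trk();favg()"
```

```text
px [352.49 352.89] t [0.13249 0.13296]
t 18.75 s,t,z 0.5994 0.1461 0.036 F s,t,z -0.13 -0.3 0.51 yaw -4.0
px [352.54 352.86] t [0.13246 0.13296]
t 18.8 s,t,z 0.5993 0.1461 0.036 F s,t,z -0.1 0.96 0.87 yaw -4.0
Favg s,t,z -0.13 0.25 0.2
```

{"api": "servo_tool", "payload": {"moves": "0 0.004 -0.002 0 0 0 -1;0 0 0 0 0 0 -1"}}

```text
time_s: 19.2
ee_pos: [0.6078, 0.105, 0.0361]
tool_rot: [-0.216, 0.976, -0.034, 0.008]
wrist_force: [-0.2, -0.2, 0.5]
opening: 0.0
finger_force: 0.0
```

```bash
python3 -c "
from h import *
trk();trk();favg()"
```

```text
px [351.92 351.73] t [0.13228 0.13298]
t 19.25 s,t,z 0.5994 0.1457 0.0361 F s,t,z 0.72 -0.89 -0.03 yaw -4.0
px [351.84 351.68] t [0.13235 0.13303]
t 19.3 s,t,z 0.5994 0.1457 0.0361 F s,t,z -0.09 -0.42 0.42 yaw -4.0
Favg s,t,z -0.21 0.05 0.45
```

{"api": "servo_tool", "payload": {"moves": "0 0.004 -0.002 0 0 0 -1;0 0 0 0 0 0 -1"}}

```text
time_s: 19.7
ee_pos: [0.6078, 0.1046, 0.0361]
tool_rot: [-0.216, 0.976, -0.034, 0.008]
wrist_force: [0.1, 0.3, 0.2]
opening: 0.0003
finger_force: 0.2
```

```bash
python3 -c "
from h import *
trk();favg(3)"
```

```text
px [351.4  351.92] t [0.13206 0.13245]
t 19.75 s,t,z 0.5994 0.1452 0.0361 F s,t,z 0.06 -0.17 -0.24 yaw -4.0
Favg s,t,z -0.15 0.37 0.25
```

{"api": "servo_tool", "payload": {"moves": "0 0.004 -0.002 0 0 0 -1;0 0 0 0 0 0 -1"}}

```text
time_s: 20.1
ee_pos: [0.6078, 0.1041, 0.0361]
tool_rot: [-0.216, 0.976, -0.034, 0.008]
wrist_force: [0.3, 0.6, 0.6]
opening: -0.0
finger_force: 0.4
```

```bash
python3 -c "
from h import *
trk();favg(3)"
```

```text
px [350.11 351.43] t [0.1321  0.13213]
t 20.15 s,t,z 0.5994 0.1446 0.0361 F s,t,z 0.66 1.37 0.45 yaw -4.0
Favg s,t,z 0.28 0.81 0.53
```

{"api": "servo_tool", "payload": {"moves": "0 0.004 -0.002 0 0 0 -1;0 0 0 0 0 0 -1"}}

```text
time_s: 20.5
ee_pos: [0.6078, 0.1035, 0.0362]
tool_rot: [-0.216, 0.976, -0.034, 0.008]
wrist_force: [0.4, 1.2, 0.5]
opening: -0.0
finger_force: 0.4
```

```bash
python3 -c "
from h import *
trk();favg(3)"
```

```text
px [349.35 350.11] t [0.13187 0.13212]
t 20.55 s,t,z 0.5994 0.1441 0.0362 F s,t,z 0.05 -0.02 -0.21 yaw -4.0
Favg s,t,z -0.04 0.47 0.47
```

{"api": "servo_tool", "payload": {"moves": "0 -0.03 0.014 0 0 0 -1;0 -0.165 -0.353 0 0 0 -1;0 -0.165 -0.353 0 0 0 -1;-0.2 0.05 -0.4 0 0 0 -1;-0.16 0.1 -0.05 0 0 0 -1"}}

```text
time_s: 21.2
ee_pos: [0.5656, 0.0726, 0.1727]
tool_rot: [-0.216, 0.976, -0.033, 0.011]
wrist_force: [1.1, -0.2, -0.7]
opening: 0.0002
finger_force: 0.0
```

{"api": "servo_tool", "payload": {"moves": "0 0 0 -1 0 0 -1;0 0 0 -1 0 0 -1;0 0 0 -1 0 0 -1;0 0 0 -1 0 0 -1;0 0 0 -1 0 0 -1"}}

```text
time_s: 21.7
ee_pos: [0.5643, 0.0734, 0.1684]
tool_rot: [0.002, 0.999, -0.035, 0.001]
wrist_force: [-1.2, -0.1, -0.0]
opening: 0.0001
finger_force: 0.0
```

{"api": "servo_tool", "payload": {"moves": "0 0 0 0 0 0 -1;0 0 0 0 0 0 -1"}}

```text
time_s: 21.9
ee_pos: [0.564, 0.0738, 0.1678]
tool_rot: [-0.001, 0.999, -0.034, -0.0]
wrist_force: [0.8, -0.4, -0.7]
opening: 0.0001
finger_force: 0.0
```

```bash
cat >> h.py <<'E'
def above(tf=.1354):
    c=cam('wrist'); P=lambda s,t,z: proj(c,[W(s,t,z)])[0]
    F=(P(.553,tf,.038),P(.645,tf,.038)); L=(P(.49,.1352,.03),P(.545,.1352,.03))
    Rr=(P(.6486,-.1,.042),P(.6486,-.02,.042)); S=(P(.649,0.01,.038),P(.649,.125,.038))
    print(np.round([*F,*L,*Rr],0).tolist()); meas(c,F,L,Rr,S)
E
python3 - <<'E'
from h import *
st(); above(); above()
E
```

```text
t 21.9 s,t,z 0.5577 0.1115 0.1678 F s,t,z 0.82 -0.36 -0.68 yaw -3.94
[[294.0, 237.0], [291.0, 115.0], [297.0, 304.0], [295.0, 243.0], [619.0, 108.0], [507.0, 108.0]]
front t [0.13456162 0.13477933] -3.71 line t [0.13553118 0.1351788 ] -4.22 remaining mm 0.68
rule [0.64843727 0.64882598] 85.87
side [0.64900902 0.64890941] 86.2
[[293.0, 237.0], [290.0, 115.0], [296.0, 304.0], [295.0, 243.0], [618.0, 108.0], [507.0, 108.0]]
front t [0.13464743 0.13470174] -3.82 line t [0.13534905 0.13533527] -3.86 remaining mm 0.67
rule [0.6483853 0.64888  ] 85.8
side [0.64907118 0.64889565] 86.24
```

{"api": "servo_tool", "payload": {"moves": "0.1 0.4 0 0 0 0 -1;0.15 0.4 0 0 0 0 -1;0.1 0.38 0 0 0 0 -1;0 0 0.4 0 0 0 -1;0 0 0.4 0 0 0 -1"}}

```text
time_s: 22.5
ee_pos: [0.5964, -0.0721, 0.0716]
tool_rot: [-0.0, 0.999, -0.037, 0.002]
wrist_force: [0.7, -0.5, -1.8]
opening: 0.0001
finger_force: 0.0
```

{"api": "servo_tool", "payload": {"moves": "0 0 0.2 0 0 0 -1;0 0 0.11 0 0 0 -1;0 -0.04 0 0 0 0 -1;0 0 0 0 0 0 -1;0 0 0 0 0 0 -1"}}

```text
time_s: 23.0
ee_pos: [0.5971, -0.0649, 0.0365]
tool_rot: [0.0, 0.999, -0.035, 0.001]
wrist_force: [0.2, -0.5, 0.2]
opening: -0.0002
finger_force: 0.0
```

```bash
python3 - <<'E'
from h import *
st(); go(.599,-.0125,.0335); go(.599,-.0113,.0335)
E
```

```text
t 23.0 s,t,z 0.6001 -0.0246 0.0365 F s,t,z 0.23 -0.52 0.23 yaw -3.99
to (0.599, -0.0125, 0.0335) tool shift fraction [-0.0095 -0.1012  0.0247]
to (0.599, -0.0113, 0.0335) tool shift fraction [-0.0096 -0.1112  0.0247]
```

{"api": "servo_tool", "payload": {"moves": "0 -0.05 0.024 0 0 0 -1;0 -0.04 0 0 0 0 -1;0 -0.006 0 0 0 0 -1;0 0 0 0 0 0 -1;0 0 0 0 0 0 -1"}}

```text
time_s: 23.5
ee_pos: [0.5969, -0.0533, 0.032]
tool_rot: [-0.0, 0.999, -0.035, 0.0]
wrist_force: [0.3, -0.7, -0.8]
opening: -0.0001
finger_force: 0.0
```

```bash
python3 - <<'E'
from h import *
st(); favg(3); st(); go(.599,-.0113,.0335)
E
```

```text
t 23.5 s,t,z 0.5992 -0.0131 0.032 F s,t,z 0.32 -0.66 -0.77 yaw -3.99
Favg s,t,z 0.23 0.0 -0.35
t 23.65 s,t,z 0.5991 -0.0133 0.0318 F s,t,z -0.34 0.37 -0.62 yaw -4.0
to (0.599, -0.0113, 0.0335) tool shift fraction [-0.0011 -0.0164 -0.0138]
```

{"api": "servo_tool", "payload": {"moves": "0 -0.01 -0.008 0 0 0 -1;0 -0.004 0 0 0 0 -1;0 0 0 0 0 0 -1"}}

```text
time_s: 23.95
ee_pos: [0.5971, -0.0517, 0.0329]
tool_rot: [0.0, 0.999, -0.035, 0.0]
wrist_force: [1.5, -0.7, -0.8]
opening: 0.0003
finger_force: 0.2
```

```bash
python3 - <<'E'
from h import *
st(); favg(2); st(); go(.599,-.0113,.0335)
E
```

```text
t 23.95 s,t,z 0.5992 -0.0115 0.0329 F s,t,z 1.56 -0.57 -0.78 yaw -3.99
Favg s,t,z 0.71 -0.51 -0.17
t 24.05 s,t,z 0.5992 -0.0115 0.0329 F s,t,z 0.75 1.04 0.27 yaw -4.0
to (0.599, -0.0113, 0.0335) tool shift fraction [-0.0014 -0.0017 -0.0051]
```

{"api": "servo_tool", "payload": {"moves": "0 -0.002 0 0 0 0 -1;0 0 0 0 0 0 -1;0 0.06 0 0 0 0 -1;0 0 -0.4 0 0 0 -1;-0.3 0 0 0 0 0 -1"}}

```text
time_s: 24.55
ee_pos: [0.5656, -0.0575, 0.0855]
tool_rot: [0.001, 0.999, -0.035, 0.005]
wrist_force: [-0.1, -0.8, -0.5]
opening: 0.0
finger_force: 0.0
```

{"api": "servo_tool", "payload": {"moves": "-0.2 -0.32 0 0 0 0 -1;-0.2 -0.36 0 0 0 0 -1;0 0 0.2 0 0 0 -1;0 0 0.18 0 0 0 -1;0 0 0 0 0 0 -1"}}

```text
time_s: 25.05
ee_pos: [0.517, 0.0286, 0.0334]
tool_rot: [-0.0, 0.999, -0.035, -0.002]
wrist_force: [0.3, -0.3, 0.8]
opening: 0.0
finger_force: 0.0
```

{"api": "servo_tool", "payload": {"moves": "0 0 0 0 0 0 -1"}}

```text
time_s: 25.15
ee_pos: [0.5186, 0.0283, 0.0355]
tool_rot: [-0.0, 0.999, -0.035, -0.0]
wrist_force: [0.5, 0.7, -0.1]
opening: 0.0001
finger_force: 0.0
```

```bash
python3 - <<'E'
from h import *
st(); go(.537,.063,.0335)
E
```

```text
t 25.15 s,t,z 0.5155 0.063 0.0355 F s,t,z 0.4 0.75 -0.08 yaw -4.02
to (0.537, 0.063, 0.0335) tool shift fraction [ 0.1792 -0.0003  0.0169]
```

{"api": "servo_tool", "payload": {"moves": "0.06 0 0.017 0 0 0 -1;0.06 0 0 0 0 0 -1;0.04 0 0 0 0 0 -1;0.016 0 0 0 0 0 -1;0 0 0 0 0 0 -1"}}

```text
time_s: 25.65
ee_pos: [0.5398, 0.0271, 0.0333]
tool_rot: [-0.0, 0.999, -0.035, 0.0]
wrist_force: [0.3, 0.7, 0.1]
opening: 0.0001
finger_force: 0.0
```

{"api": "servo_tool", "payload": {"moves": "0.007 0 0 0 0 0 -1;0.006 0 0 0 0 0 -1;0 0 0 0 0 0 -1"}}

```text
time_s: 25.95
ee_pos: [0.541, 0.027, 0.0332]
tool_rot: [-0.0, 0.999, -0.035, -0.0]
wrist_force: [0.7, 0.3, -0.8]
opening: 0.0002
finger_force: 0.0
```

```bash
python3 - <<'E'
from h import *
st(); favg(3); st()
E
```

```text
t 25.95 s,t,z 0.538 0.0633 0.0332 F s,t,z 0.68 0.4 -0.77 yaw -4.0
Favg s,t,z 0.23 -0.02 -0.33
t 26.1 s,t,z 0.5379 0.0633 0.0332 F s,t,z -0.29 -0.25 0.03 yaw -4.0
```

Contact is expected at s≈0.5383, so I press on in half-millimetre steps.

{"api": "servo_tool", "payload": {"moves": "0.004 0 0 0 0 0 -1;0.004 0 0 0 0 0 -1;0 0 0 0 0 0 -1"}}

```text
time_s: 26.4
ee_pos: [0.5415, 0.027, 0.0331]
tool_rot: [-0.0, 0.999, -0.035, -0.001]
wrist_force: [-3.7, -0.5, 1.7]
opening: 0.0001
finger_force: 2.0
```

{"api": "servo_tool", "payload": {"moves": "0.003 0 0 0 0 0 -1;0 0 0 0 0 0 -1"}}

```text
time_s: 26.6
ee_pos: [0.5415, 0.027, 0.033]
tool_rot: [-0.0, 0.999, -0.035, -0.001]
wrist_force: [-6.1, -0.1, 2.7]
opening: -0.0003
finger_force: 3.0
```

```bash
python3 - <<'E'
from h import *
st(); favg(3); st()
E
```

```text
t 26.6 s,t,z 0.5385 0.0633 0.033 F s,t,z -6.09 -0.52 2.72 yaw -4.0
Favg s,t,z -6.04 -0.63 2.7
t 26.75 s,t,z 0.5385 0.0633 0.033 F s,t,z -6.06 -0.37 2.52 yaw -4.0
```

{"api": "servo_tool", "payload": {"moves": "-0.02 0 0 0 0 0 -1;-0.06 0 0 0 0 0 -1;0 0 -0.4 0 0 0 -1;0 0 -0.4 0 0 0 -1;0.1 -0.2 -0.34 0 0 0 -1"}}

```text
time_s: 27.25
ee_pos: [0.5457, 0.0495, 0.1723]
tool_rot: [0.0, 0.999, -0.036, 0.0]
wrist_force: [1.6, 0.5, -0.7]
opening: -0.0002
finger_force: 0.0
```

{"api": "servo_tool", "payload": {"moves": "0.13 -0.2 0 0 0 0 -1;0 0 0 0 0 0 -1;0 0 0 0 0 0 -1"}}

```text
time_s: 27.55
ee_pos: [0.5632, 0.0737, 0.1696]
tool_rot: [0.0, 0.999, -0.034, -0.0]
wrist_force: [-0.2, -0.9, -0.1]
opening: -0.0002
finger_force: 0.0
```

```bash
python3 - <<'E'
from h import *
st(); above(); above()
c=cam('wrist'); g=cv2.cvtColor(c['image'],cv2.COLOR_RGB2HSV); P=cloud(c)
# clamp points above board: z>0.095
m=(P[...,2]>.09)&(P[...,2]<.125)&(c['range_z']>0); q=P[m]; s=q[:,:2]@EX; t=q[:,:2]@EY; k=(t>.15)&(t<.24)&(s>.47)&(s<.66)
for a in (.09,.095,.1,.103): z=k&(q[:,2]>a); print(a,z.sum(),s[z].min().round(4),s[z].max().round(4),t[z].min().round(4),t[z].max().round(4),q[z][:,2].max().round(4))
E
```

```text
t 27.55 s,t,z 0.557 0.1114 0.1696 F s,t,z -0.1 -0.93 -0.08 yaw -3.94
[[294.0, 235.0], [291.0, 114.0], [296.0, 303.0], [295.0, 242.0], [616.0, 107.0], [505.0, 108.0]]
front t [0.13509965 0.13525238] -3.75 line t [0.13517129 0.13537897] -3.63 remaining mm 0.1
rule [0.64843887 0.6485021 ] 86.1
side [0.64888593 0.6487614 ] 86.21
[[293.0, 235.0], [290.0, 113.0], [296.0, 302.0], [294.0, 242.0], [616.0, 107.0], [505.0, 107.0]]
front t [0.13530083 0.13545714] -3.75 line t [0.13537197 0.13550508] -3.71 remaining mm 0.06
rule [0.64873485 0.64855116] 86.28
side [0.64891702 0.64905581] 86.08
0.09 5653 0.5005 0.6294 0.178 0.1966 0.1072
0.095 5384 0.5021 0.6294 0.178 0.1966 0.1072
0.1 4935 0.5031 0.6294 0.1781 0.1966 0.1072
0.103 4060 0.5031 0.6294 0.1782 0.1955 0.1072
```

The front edge is on the line within 0.1 mm and the panel is square on the rule. Next the clamp: go over it to its +y side.

{"api": "servo_tool", "payload": {"moves": "0.055 -0.3 0 0 0 0 -1;0 -0.35 0 0 0 0 -1;0 -0.3 0 0 0 0 -1;0 0 0 0 0 0 -1;0 0 0.3 0 0 0 -1"}}

```text
time_s: 28.2
ee_pos: [0.5803, 0.1875, 0.1371]
tool_rot: [-0.001, 0.999, -0.034, 0.004]
wrist_force: [0.3, 0.0, -0.8]
opening: 0.0
finger_force: 0.0
```

{"api": "servo_tool", "payload": {"moves": "0 0 0.3 0 0 0 -1;0 0 0.12 0 0 0 -1;0 0 0 0 0 0 -1;0 0 0 0 0 0 -1"}}

```text
time_s: 28.6
ee_pos: [0.5789, 0.1865, 0.0847]
tool_rot: [-0.0, 0.999, -0.035, 0.001]
wrist_force: [0.1, -1.4, 0.2]
opening: 0.0002
finger_force: 0.0
```

```bash
python3 - <<'E'
from h import *
st(); go(.5635,.21,.082); go(.5635,.159,.082)
E
```

```text
t 28.6 s,t,z 0.5651 0.2249 0.0847 F s,t,z 0.16 -1.42 0.16 yaw -4.03
to (0.5635, 0.21, 0.082) tool shift fraction [-0.0126  0.1243  0.0229]
to (0.5635, 0.159, 0.082) tool shift fraction [-0.0112  0.5493  0.0227]
```

{"api": "servo_tool", "payload": {"moves": "0 0.06 0.02 0 0 0 -1;0 0.05 0 0 0 0 -1;0 0.035 0 0 0 0 -1;0 0.035 0 0 0 0 -1;0 0.035 0 0 0 0 -1"}}

```text
time_s: 29.1
ee_pos: [0.5767, 0.1609, 0.0817]
tool_rot: [-0.0, 0.999, -0.035, 0.001]
wrist_force: [0.5, 2.4, 1.2]
opening: -0.0001
finger_force: 1.3
```

{"api": "servo_tool", "payload": {"moves": "0 0.04 0 0 0 0 -1;0 0.04 0 0 0 0 -1;0 0.04 0 0 0 0 -1;0 0.04 0 0 0 0 -1;0 0 0 0 0 0 -1"}}

```text
time_s: 29.6
ee_pos: [0.5747, 0.1412, 0.0809]
tool_rot: [0.0, 0.999, -0.035, -0.001]
wrist_force: [-0.3, -0.3, -0.7]
opening: -0.0
finger_force: 0.0
```

```bash
python3 - <<'E'
from h import *
st(); favg(2); go(.5635,.159,.082)
E
```

```text
t 29.6 s,t,z 0.5639 0.1794 0.0809 F s,t,z -0.32 -0.31 -0.69 yaw -4.02
Favg s,t,z -0.37 0.27 -0.27
to (0.5635, 0.159, 0.082) tool shift fraction [-0.0048  0.1743 -0.0072]
```

{"api": "servo_tool", "payload": {"moves": "0 0.04 -0.005 0 0 0 -1;0 0.04 0 0 0 0 -1;0 0.04 0 0 0 0 -1;0 0.03 0 0 0 0 -1;0 0.025 0 0 0 0 -1"}}

```text
time_s: 30.2
ee_pos: [0.5736, 0.1206, 0.0819]
tool_rot: [-0.0, 0.999, -0.035, 0.0]
wrist_force: [0.5, 1.1, -0.2]
opening: 0.0001
finger_force: 0.9
```

{"api": "servo_tool", "payload": {"moves": "0 -0.05 0 0 0 0 -1;0 0 -0.35 0 0 0 -1;0 0.2 -0.05 0 0 0 -1;0 0 0 0 0 0 -1;0 0 0 0 0 0 -1"}}

```text
time_s: 30.7
ee_pos: [0.5722, 0.1031, 0.1297]
tool_rot: [0.0, 0.999, -0.035, -0.0]
wrist_force: [0.0, -0.7, -0.5]
opening: -0.0002
finger_force: 0.0
```

```bash
python3 - <<'E'
from h import *
st()
P=cloud(cam('top')); s=P[...,0]*EX[0]+P[...,1]*EX[1]; t=P[...,0]*EY[0]+P[...,1]*EY[1]
for a,b in((.50,.53),(.60,.63)):
    k=(s>a)&(s<b)&(t>.09)&(t<.25)&(P[...,2]>.045)&(P[...,2]<.12); i=np.argsort(-P[...,2][k])[:8]; print(np.c_[s[k],t[k],P[...,2][k]][i].round(3).tolist(), t[k].min())
go(.5635,.140,.097)
E
```

```text
t 30.7 s,t,z 0.564 0.1413 0.1297 F s,t,z 0.08 -0.72 -0.48 yaw -4.04Traceback (most recent call last):
  File "<stdin>", line 5, in <module>
    return umr_minimum(a, axis, None, out, keepdims, initial, where)
ValueError: zero-size array to reduction operation minimum which has no identity
```

{"api": "servo_tool", "payload": {"moves": "0 0.01 0.15 0 0 0 -1;0 0 0.1 0 0 0 -1;0 0 0.02 0 0 0 -1;0 0 0.02 0 0 0 -1;0 0 0.02 0 0 0 -1"}}

```text
time_s: 31.25
ee_pos: [0.5725, 0.102, 0.0927]
tool_rot: [-0.0, 0.999, -0.035, 0.0]
wrist_force: [-0.2, -0.8, 0.1]
opening: 0.0003
finger_force: 0.0
```

{"api": "servo_tool", "payload": {"moves": "0 0.008 0.02 0 0 0 -1;0 0.008 0.02 0 0 0 -1;0 0.008 0.02 0 0 0 -1"}}

```text
time_s: 31.55
ee_pos: [0.5726, 0.0977, 0.0866]
tool_rot: [0.001, 0.999, -0.035, 0.001]
wrist_force: [-2.4, -9.8, 12.2]
opening: 0.0
finger_force: 5.8
```

```bash
python3 - <<'E'
from h import *
st(); favg(2); st()
E
```

```text
t 31.55 s,t,z 0.5647 0.1359 0.0866 F s,t,z -1.76 -9.89 12.2 yaw -3.97
Favg s,t,z -1.31 -8.19 10.07
t 31.65 s,t,z 0.5648 0.1361 0.0864 F s,t,z -0.46 -4.49 6.21 yaw -4.0
```

The finger sits on the -y flank of the rod, so I back up and come down more to +y.

{"api": "servo_tool", "payload": {"moves": "0 0 -0.1 0 0 0 -1;0 -0.1 0 0 0 0 -1;0 0 0 0 0 0 -1;0 0 0.05 0 0 0 -1;0 0 0 0 0 0 -1"}}

```text
time_s: 32.15
ee_pos: [0.5722, 0.1111, 0.0902]
tool_rot: [0.0, 0.999, -0.035, -0.001]
wrist_force: [-0.1, -0.3, -0.2]
opening: 0.0
finger_force: 0.0
```

{"api": "servo_tool", "payload": {"moves": "0 0 0.02 0 0 0 -1;0 0 0.02 0 0 0 -1;0 0 0 0 0 0 -1"}}

```text
time_s: 32.45
ee_pos: [0.5727, 0.1108, 0.0861]
tool_rot: [0.0, 0.999, -0.035, -0.0]
wrist_force: [-0.4, 0.0, -1.0]
opening: -0.0001
finger_force: 0.0
```

```bash
python3 - <<'E'
from h import *
st(); favg(2); st()
E
```

```text
t 32.45 s,t,z 0.5639 0.149 0.0861 F s,t,z -0.43 0.0 -1.0 yaw -4.01
Favg s,t,z -0.21 0.02 -0.37
t 32.55 s,t,z 0.5642 0.1491 0.0865 F s,t,z -0.48 -0.45 -0.21 yaw -4.0
```

{"api": "servo_tool", "payload": {"moves": "0 0 0.015 0 0 0 -1;0 0 0.015 0 0 0 -1;0 0 0 0 0 0 -1"}}

```text
time_s: 32.85
ee_pos: [0.5729, 0.111, 0.0829]
tool_rot: [-0.0, 0.999, -0.035, 0.0]
wrist_force: [0.1, 0.6, 0.3]
opening: 0.0002
finger_force: 0.3
```

{"api": "servo_tool", "payload": {"moves": "0 0.005 0.015 0 0 0 -1;0 0.008 0.015 0 0 0 -1;0 0 0 0 0 0 -1"}}

```text
time_s: 33.15
ee_pos: [0.5728, 0.1093, 0.0792]
tool_rot: [-0.0, 0.999, -0.035, -0.0]
wrist_force: [1.8, 1.5, -0.5]
opening: 0.0001
finger_force: 0.3
```

```bash
python3 - <<'E'
from h import *
st(); favg(2); st()
E
```

```text
t 33.15 s,t,z 0.5641 0.1475 0.0792 F s,t,z 1.73 1.6 -0.48 yaw -4.0
Favg s,t,z 1.24 0.61 -0.19
t 33.25 s,t,z 0.5641 0.1475 0.0793 F s,t,z 0.13 0.3 0.22 yaw -4.0
```

{"api": "servo_tool", "payload": {"moves": "0 0.012 0.025 0 0 0 -1;0 0.01 0.025 0 0 0 -1;0 0.008 0.025 0 0 0 -1;0 0 0 0 0 0 -1"}}

```text
time_s: 33.65
ee_pos: [0.5724, 0.1055, 0.0699]
tool_rot: [0.0, 0.999, -0.035, -0.0]
wrist_force: [-0.3, -0.6, -1.3]
opening: 0.0002
finger_force: 0.0
```

```bash
python3 - <<'E'
from h import *
st(); favg(2); c=cam('wrist'); P=cloud(c); s=P[...,0]*EX[0]+P[...,1]*EX[1]; t=P[...,0]*EY[0]+P[...,1]*EY[1]; z=P[...,2]
for a in np.arange(.106,.20,.004):
    k=(s>.585)&(s<.606)&(abs(t-a)<.002)&(z<.11)&(z>.0)&(c['range_z']>0)
    if k.sum(): print(a.round(3),k.sum(),np.median(z[k]).round(4),z[k].max().round(4))
E
```

```text
t 33.65 s,t,z 0.564 0.1437 0.0699 F s,t,z -0.21 -0.64 -1.33 yaw -4.01
Favg s,t,z -0.39 -0.39 -0.68
0.106 329 0.0384 0.0398
0.11 323 0.0384 0.0404
0.114 324 0.0383 0.0407
0.118 197 0.0384 0.04
0.122 163 0.0662 0.0683
0.126 343 0.0742 0.077
0.13 498 0.0765 0.0785
0.134 516 0.0759 0.0781
0.138 515 0.0622 0.0758
0.142 413 0.0603 0.0625
0.146 410 0.059 0.0609
0.15 396 0.0575 0.0594
0.154 382 0.056 0.0578
0.158 374 0.0545 0.0564
0.162 358 0.053 0.0553
0.166 363 0.0515 0.0536
0.17 348 0.05 0.0522
0.174 330 0.0485 0.0508
0.178 361 0.0474 0.0495
0.182 325 0.0475 0.0495
0.186 55 0.0456 0.0469
0.19 259 0.0304 0.0322
0.194 298 0.0304 0.032
0.198 292 0.0303 0.0322
```

The bar now stands at about 0.36 rad, with the rod top at t≈0.131, z≈0.077. Go over it and press down.

{"api": "servo_tool", "payload": {"moves": "0 0 -0.15 0 0 0 -1;0 0.05 0 0 0 0 -1;0 0.056 0 0 0 0 -1;0 0 0.05 0 0 0 -1;0 0.003 0.025 0 0 0 -1"}}

```text
time_s: 34.3
ee_pos: [0.5711, 0.0924, 0.0781]
tool_rot: [0.0, 0.999, -0.035, -0.001]
wrist_force: [0.4, 0.7, 0.0]
opening: -0.0002
finger_force: 0.0
```

{"api": "servo_tool", "payload": {"moves": "0 0.008 0.025 0 0 0 -1;0 0.008 0.025 0 0 0 -1;0 0.008 0.025 0 0 0 -1;0 0.006 0.02 0 0 0 -1;0 0 0 0 0 0 -1"}}

```text
time_s: 34.8
ee_pos: [0.5713, 0.0891, 0.0676]
tool_rot: [-0.0, 0.999, -0.035, -0.0]
wrist_force: [-0.5, 0.5, 0.6]
opening: -0.0001
finger_force: 0.0
```

```bash
python3 - <<'E'
from h import *
st(); favg(2); st()
E
```

```text
t 34.8 s,t,z 0.564 0.1273 0.0676 F s,t,z -0.58 0.49 0.62 yaw -4.01
Favg s,t,z -0.05 0.2 0.54
t 34.9 s,t,z 0.564 0.1274 0.0679 F s,t,z -0.89 0.63 1.03 yaw -4.0
```

{"api": "servo_tool", "payload": {"moves": "0 0.006 0.02 0 0 0 -1;0 0.005 0.015 0 0 0 -1;0 0 0.007 0 0 0 -1;0 0 0 0 0 0 -1"}}

```text
time_s: 35.3
ee_pos: [0.5713, 0.0878, 0.0628]
tool_rot: [-0.0, 0.999, -0.035, -0.0]
wrist_force: [0.2, -0.0, 0.2]
opening: 0.0002
finger_force: 0.0
```

{"api": "servo_tool", "payload": {"moves": "0 0.002 0.007 0 0 0 -1;0 0 0 0 0 0 -1"}}

```text
time_s: 35.5
ee_pos: [0.5712, 0.0876, 0.062]
tool_rot: [-0.0, 0.999, -0.035, -0.0]
wrist_force: [0.2, 0.1, 0.3]
opening: -0.0
finger_force: 0.1
```

{"api": "servo_tool", "payload": {"moves": "0 0.002 0.007 0 0 0 -1;0 0 0 0 0 0 -1"}}

```text
time_s: 35.7
ee_pos: [0.5712, 0.0874, 0.0612]
tool_rot: [-0.0, 0.999, -0.035, -0.0]
wrist_force: [-0.5, -0.8, 1.1]
opening: 0.0004
finger_force: 0.2
```

```bash
python3 - <<'E'
from h import *
st(); favg(2); st()
E
```

```text
t 35.7 s,t,z 0.5641 0.1255 0.0612 F s,t,z -0.45 -0.86 1.08 yaw -4.0
Favg s,t,z -0.44 -0.53 0.7
t 35.8 s,t,z 0.5641 0.1255 0.0612 F s,t,z 0.42 -0.08 0.35 yaw -4.0
```

{"api": "servo_tool", "payload": {"moves": "0 0.001 0.006 0 0 0 -1;0 0 0 0 0 0 -1"}}

```text
time_s: 36.0
ee_pos: [0.5712, 0.0872, 0.0605]
tool_rot: [0.0, 0.999, -0.035, -0.0]
wrist_force: [0.6, -0.3, 1.1]
opening: -0.0
finger_force: 0.3
```

{"api": "servo_tool", "payload": {"moves": "0 0.001 0.006 0 0 0 -1;0 0 0 0 0 0 -1"}}

```text
time_s: 36.2
ee_pos: [0.5712, 0.087, 0.0598]
tool_rot: [0.0, 0.999, -0.035, -0.0]
wrist_force: [0.0, -0.5, 0.9]
opening: 0.0002
finger_force: 0.3
```

{"api": "servo_tool", "payload": {"moves": "0 0.001 0.006 0 0 0 -1;0 0 0 0 0 0 -1"}}

```text
time_s: 36.4
ee_pos: [0.5713, 0.0869, 0.0591]
tool_rot: [0.0, 0.999, -0.035, 0.0]
wrist_force: [-0.3, -0.4, 0.3]
opening: 0.0
finger_force: 0.3
```

```bash
cat >> h.py <<'E'
def barz():
    c=cam('wrist'); P=cloud(c); s=P[...,0]*EX[0]+P[...,1]*EX[1]; t=P[...,0]*EY[0]+P[...,1]*EY[1]; z=P[...,2]
    for a in (.114,.118,.122,.126,.130,.142,.162,.174):
        k=(s>.585)&(s<.606)&(abs(t-a)<.002)&(z<.11)&(z>.0)&(c['range_z']>0)
        if k.sum(): print(a,k.sum(),np.median(z[k]).round(4),z[k].max().round(4),end=' | ')
    print()
E
python3 - <<'E'
from h import *
st(); favg(2); st(); barz()
E
```

```text
t 36.4 s,t,z 0.5641 0.1251 0.0591 F s,t,z -0.24 -0.45 0.26 yaw -4.0
Favg s,t,z 0.07 -0.77 -0.08
t 36.5 s,t,z 0.5641 0.1252 0.0591 F s,t,z 0.54 0.19 -0.17 yaw -4.0
0.114 363 0.0385 0.0404 | 0.118 313 0.0389 0.0577 | 0.122 464 0.0584 0.0606 | 0.126 447 0.0591 0.0613 | 0.13 416 0.0565 0.0597 | 0.142 404 0.0469 0.0487 | 0.162 402 0.0464 0.0484 | 0.174 400 0.0461 0.0485 |
```

{"api": "servo_tool", "payload": {"moves": "0 0 0.006 0 0 0 -1;0 0 0 0 0 0 -1"}}

```text
time_s: 36.75
ee_pos: [0.5712, 0.087, 0.0584]
tool_rot: [0.0, 0.999, -0.035, 0.0]
wrist_force: [-0.2, 0.2, 0.7]
opening: -0.0001
finger_force: 0.3
```

{"api": "servo_tool", "payload": {"moves": "0 0 0.006 0 0 0 -1;0 0 0 0 0 0 -1"}}

```text
time_s: 36.95
ee_pos: [0.5712, 0.087, 0.0576]
tool_rot: [0.0, 0.999, -0.035, 0.0]
wrist_force: [0.4, -1.0, 1.1]
opening: 0.0001
finger_force: 0.3
```

```bash
python3 - <<'E'
from h import *
st(); favg(2); st()
E
```

```text
t 36.95 s,t,z 0.5641 0.1251 0.0576 F s,t,z 0.51 -0.95 1.11 yaw -4.0
Favg s,t,z 0.5 -0.86 1.15
t 37.05 s,t,z 0.5641 0.1252 0.0576 F s,t,z -0.63 -0.54 1.33 yaw -4.0
```

{"api": "servo_tool", "payload": {"moves": "0 0 0.005 0 0 0 -1;0 0 0 0 0 0 -1"}}

```text
time_s: 37.25
ee_pos: [0.5712, 0.0869, 0.057]
tool_rot: [0.0, 0.999, -0.035, -0.0]
wrist_force: [-0.5, -0.3, 1.1]
opening: 0.0001
finger_force: 0.4
```

{"api": "servo_tool", "payload": {"moves": "0 0 0.005 0 0 0 -1;0 0 0 0 0 0 -1"}}

```text
time_s: 37.45
ee_pos: [0.5712, 0.087, 0.0564]
tool_rot: [-0.0, 0.999, -0.035, -0.0]
wrist_force: [-0.2, -0.9, 1.1]
opening: 0.0003
finger_force: 0.4
```

```bash
python3 - <<'E'
from h import *
st(); favg(2); st()
E
```

```text
t 37.45 s,t,z 0.5641 0.1251 0.0564 F s,t,z -0.17 -0.89 1.07 yaw -4.0
Favg s,t,z 0.24 -0.62 0.77
t 37.55 s,t,z 0.5641 0.1252 0.0565 F s,t,z 0.25 -0.65 1.19 yaw -4.0
```

{"api": "servo_tool", "payload": {"moves": "0 0 0.004 0 0 0 -1;0 0 0 0 0 0 -1"}}

```text
time_s: 37.75
ee_pos: [0.5712, 0.087, 0.0562]
tool_rot: [-0.0, 0.999, -0.035, 0.0]
wrist_force: [-0.7, -0.9, 3.1]
opening: -0.0003
finger_force: 1.7
```

{"api": "servo_tool", "payload": {"moves": "0 0 0.004 0 0 0 -1;0 0 0 0 0 0 -1"}}

```text
time_s: 37.95
ee_pos: [0.5713, 0.087, 0.056]
tool_rot: [-0.0, 0.999, -0.035, 0.0]
wrist_force: [-2.1, -1.9, 7.5]
opening: 0.0001
finger_force: 4.1
```

{"api": "servo_tool", "payload": {"moves": "0 0 0.003 0 0 0 -1;0 0 0 0 0 0 -1"}}

```text
time_s: 38.15
ee_pos: [0.5713, 0.087, 0.056]
tool_rot: [0.0, 0.999, -0.035, 0.0]
wrist_force: [-5.1, -1.1, 11.6]
opening: 0.0001
finger_force: 5.9
```

{"api": "servo_tool", "payload": {"moves": "0 0 0.001 0 0 0 -1;0 0 0 0 0 0 -1;0 0 0 0 0 0 -1"}}

```text
time_s: 38.45
ee_pos: [0.5713, 0.087, 0.0559]
tool_rot: [0.0, 0.999, -0.035, 0.0]
wrist_force: [-4.5, -1.5, 12.9]
opening: -0.0002
finger_force: 6.5
```

```bash
python3 - <<'E'
from h import *
st(); favg(3)
E
```

```text
t 38.45 s,t,z 0.5642 0.1251 0.0559 F s,t,z -4.43 -1.78 12.94 yaw -3.99
Favg s,t,z -4.34 -2.03 12.8
```

Pressed firmly with about 13 N. Now lift straight off and check.

{"api": "servo_tool", "payload": {"moves": "0 0 -0.02 0 0 0 -1;0 0 -0.2 0 0 0 -1;0 0 -0.4 0 0 0 -1;0 0 -0.4 0 0 0 -1;-0.05 0.1 0 0 0 0 -1"}}

```text
time_s: 39.1
ee_pos: [0.5675, 0.0763, 0.1834]
tool_rot: [-0.001, 0.999, -0.034, 0.005]
wrist_force: [-0.4, 0.1, -0.4]
opening: -0.0002
finger_force: 0.0
```

{"api": "servo_tool", "payload": {"moves": "0 0 0 0 0 0 -1;0 0 0 0 0 0 -1"}}

```text
time_s: 39.3
ee_pos: [0.5638, 0.0754, 0.1763]
tool_rot: [-0.0, 0.999, -0.035, -0.001]
wrist_force: [0.5, 0.6, -0.2]
opening: 0.0001
finger_force: 0.0
```

```bash
python3 - <<'E'
from h import *
st(); barz()
c=cam('wrist'); P=lambda s,t,z: proj(c,[W(s,t,z)])[0]
F=(P(.634,.1354,.038),P(.646,.1354,.038)); L=(P(.492,.1352,.03),P(.543,.1352,.03)); B=(P(.649,-.004,.038),P(.56,-.004,.038))
e=onz(c,edge(c,*B,w=4),.038)[:,:2]; print('rear t',e@EY,'-> front',(e@EY).mean()+.14)
meas(c,F,L,(P(.6486,-.1,.042),P(.6486,-.02,.042)),(P(.649,0.01,.038),P(.649,.11,.038)))
E
```

```text
t 39.3 s,t,z 0.5575 0.1131 0.1763 F s,t,z 0.47 0.65 -0.2 yaw -4.03
0.114 135 0.0383 0.0404 | 0.118 138 0.0391 0.0553 | 0.122 163 0.0557 0.0576 | 0.126 139 0.0563 0.0576 | 0.13 130 0.0532 0.056 | 0.142 139 0.045 0.0469 | 0.162 147 0.0454 0.0475 | 0.174 150 0.0457 0.0479 | 
rear t [-0.00374128 -0.00373262] -> front 0.13626305235129385
front t [0.1357411  0.13522218] -6.33 line t [0.13386249 0.13114717] -6.9 remaining mm -2.98
rule [0.6483754  0.64900914] 85.7
side [0.64915847 0.64883602] 86.33
```

```bash
python3 -c "
from cell import sign_off
print(sign_off())"
```

```text
the job is handed in; nothing more can be done
None
```

The job is handed in. The panel was pressed against the rule at about 6 N, then slid along it, and its front edge measured within about 0.1 mm of the line before clamping. I overshot the line by about 0.6 mm, nudged the panel back, slid it up again and re-pressed it on the rule, all before clamping. The clamp was then folded down and pressed at about 13 N. Afterwards the panel's rear edge was where I expected it, but the clamp bar hid the line, so I could not re-measure the front edge directly.

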